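# Lock the sampling puck with the push-and-turn slotted clamp screw

### The job

Take the orange flat-blade driver out of its stand, seat its blade in the slot of the brass clamp screw, push the spring-loaded screw in to free it, and turn it clockwise fully home against its stop, so that the keeper tab lies over the puck. Keep the blade down in the slot and the screw pushed in, firmly but without forcing, the whole time it turns, and ease off as soon as it meets its stop; turn it with the blade only and leave the puck in its seat. Then put the driver back upright in its stand, fully down, leaving the other things alone.

Things in the scene. Friction and masses are not known exactly. Their poses are not given: they have to be found in the camera images.
- driver: Flat-blade screwdriver (70 g), upright in its stand. Orange handle 24 x 24 mm, flats facing x and y, from 6 to 76 mm above the origin (black cap to 79 mm). Below it a steel collar 21 mm across, 6 mm high; origin: centre of the collar's underside, on the axis. z points from blade to handle. Shank 8 mm across; blade 10 mm wide along x, 2.4 mm thick along y, 16 mm long.
- blade_tip (a point): Middle of the blade's end edge, on the driver's axis, 62 mm below the driver's origin; axes as the driver's.
- stand: Fixed blue block 52 x 52 mm, 72 mm high, on an 84 x 84 mm dark foot 8 mm thick. A round through hole 15 mm wide with a 1.5 mm bevel runs down its middle. Origin: centre of the underside, z up. The driver hangs in the hole, its collar flat on the block's top (driver origin 72 mm above the stand's origin).
- mount: Fixed grey plate 75 (x) x 118 (y) mm, top 12 mm above the table, with a ring seat (57 mm outside, its rim 18 mm above the table) for the puck, centred 18 mm along +y, and an aluminium boss 24 mm across, 30 mm along -y, that carries the clamp screw. Origin: centre of the underside, z up.
- puck: Round metal sampling puck with a small amber crystal, 46 mm across, 9 mm high, lying loose in the mount's ring seat (1 mm play); origin at the centre of its underside, 12 mm above the table.
- slot (a point): Centre of the slot's floor, on the screw's vertical axis, 31 mm above the table, moving down with the screw; z up, x along the slot and towards the keeper. Brass head 24 mm across; slot 4 mm wide, 4.5 mm deep up to the head's top, open at both ends, edges broken 0.8 mm. Steel keeper tab with a red dot reaches 38 mm along x, 3 to 7 mm below.
- clamp_screw (a joint): Angle of the clamp screw, rad: grows clockwise seen from above, 0 = fully open, 1.4 = fully home against its stop, where the keeper tab points along the mount's +y over the puck. Starts between 0 and 0.3. Takes 0.05 N m to turn and stays where left.
- beaker: Small glass beaker 45 mm across, 58 mm high, standing loose behind the work; origin at the centre of its underside.
- brown_bottle: Brown bottle with a black cap, 52 mm across, 96 mm high, standing loose behind the work; origin at the centre of its underside.
- red_cap_vial: Vial with a red cap, 22 mm across, 46 mm high, standing loose between mount and stand; origin at the centre of its underside.
- screw_push (a joint): How far the clamp screw is pushed in, m: 0 = sprung up, 0.0015 = in against a hard bottom. It starts to move at 9 N and bottoms at 12 N (about 15 N down holds it in safely). Its lock is clear only beyond 0.0008 (10.6 N): it must be pushed in so far whenever it turns. Springs back up when let go.
Mind the look-alikes: they are no part of the job. Of the things that look like the puck, the largest one is meant.

How it is judged (in metres and radians):
On the way, in this order (a step that is already met when the one before it is completed fails the run):
1. the driver is drawn out of its stand (z of blade_tip in the frame of stand above 0.075 m), for 0.1 s.
2. the blade is seated in the slot and the screw pushed in, before it is turned on (z of blade_tip in the frame of slot below 0.002 m and horizontal distance between blade_tip and slot below 0.004 m and angle between the x axis of driver and the x axis of slot, either way round below 0.3 rad and value of joint clamp_screw below 0.6 rad and value of joint screw_push above 0.0008 m), for 0.2 s.
3. the screw is home with the blade still seated (value of joint clamp_screw above 1.34 rad and z of blade_tip in the frame of slot below 0.002 m and horizontal distance between blade_tip and slot below 0.004 m), for 0.2 s.
At the end, for the whole second after the job is handed in: The screw is within 0.06 rad of its stop and sprung back up (within 0.5 mm); the driver stands released, still and upright (0.1 rad) in its stand, collar within 3 mm of the block's top and 6 mm of its centre; the puck lies in its seat (within 3 mm of its height, about 4 mm sideways) (value of joint clamp_screw above 1.34 rad and distance between blade_tip and slot above 0.1 m and z of driver in the frame of stand between 0.069 and 0.075 m and horizontal distance between driver and stand below 0.006 m and angle between driver's own z axis and vertical below 0.1 rad and linear speed of driver below 0.02 m/s and z of puck in the frame of mount below 0.015 m and horizontal distance between puck and slot between 0.044 and 0.052 m and value of joint screw_push below 0.0005 m); the robot touches nothing.
It fails at once if the screw turned while the blade was not in the slot (over 3 mm above its floor or 5 mm off its centre) ((velocity of joint clamp_screw above 0.15 rad/s or velocity of joint clamp_screw below -0.15 rad/s) and (z of blade_tip in the frame of slot above 0.003 m or horizontal distance between blade_tip and slot above 0.005 m)).
It fails at once if the screw was turned without being pushed in beyond 0.8 mm ((velocity of joint clamp_screw above 0.15 rad/s or velocity of joint clamp_screw below -0.15 rad/s) and value of joint screw_push below 0.0008 m).
It fails at once if the blade was forced: contact forces of the driver on screw and mount added up to over 45 N (the push and the turning, about 12 N, both count) (contact force between driver and mount above 45 N).
It fails at once if the hand or arm touched the mount or the screw (contact force between any of the fingers, the arm and mount above 1 N).
It fails at once if the puck was shifted over 6 mm or a bystander over 15 mm (distance of puck from where it was at the start of the episode above 0.006 m or distance of any of beaker, brown_bottle, red_cap_vial from where it was at the start of the episode above 0.015 m).
It also fails if it takes over 72 s, if anything falls off the work surface, if the arm or the gripper's body presses on something with over 40 N, if the wrist force passes 120 N, or if a joint passes its speed limit or range.

### The arm

A 6-joint arm with a two-finger parallel gripper is mounted at the origin on a cart in front of the work surface, level with it; the furniture and walls round the work are solid. World frame = base frame: x ahead of the robot, y to its left, z up, the work surface at z = 0. Lengths are in m, angles in degrees, forces in N, time in s.
With the tool pointing down it reaches from about 0.4 to 0.825 m from the base axis. Payload 7 kg.
Tool frame: the origin (TCP) lies midway between the tips of the shut fingers; the grasp point (between the pads) lies 19 mm behind it (grip_depth is the distance from the TCP to the grasp point, in m); z points along the fingers, y is the direction in which the jaws open and shut (so a half turn about z gives the same grasp; the last joint's range is limited). The gripper opens to 88 mm and grips with 3 to 60 N. Pads are 19 mm wide; open, the fingers measure 130 mm over their backs; the gripper's body (78 mm by 193 mm) begins 47 mm behind the grasp point.
Start: joints at [87.21, 20.546, 0.682, 0, -70.136, -16.507], TCP at [0.223, 0.637, 0.227] pointing down, gripper open.
Joint ranges: [-176.03, 176.03], [-82.01, 121.73], [-58.28, 71.71], [-173.87, 95.51], [-174.79, -0.11], [-173.66, 173.66]. Speed limits (degrees/s): [136.94, 136.94, 172.46, 180, 180, 180].

### API

Orientations are given as [roll, pitch, yaw] about the fixed x, y, z axes, in that order (R = Rz(yaw) Ry(pitch) Rx(roll)).
In Python, from plant import * gives the robot as it stands.
- The arm moves only by the shell command python3 -m inch 'ROWS'. ROWS is JSON, a list of rows, each an object of numbers: "ax", "ay", "az": the turn, a rotation vector about the tool's x, y, z in degrees; "dx", "dy", "dz": the shift along the tool's x, y, z in mm; "fingers": the finger opening in mm, from 0 to 87.6. In form: [{"ax": .., "ay": .., "az": .., "dx": .., "dy": .., "dz": .., "fingers": ..}, ...]. A call has 1 to 8 rows; each row is the pose to reach, as a shift and turn from the pose commanded when the call began, along the tool's axes at that moment; what a row does not reach only later rows make up. A row lasts 1/8 s, in which the tool goes at most 62.5 mm and 10.7 degrees, less where a joint would pass 70% of its speed; a pose out of reach is approached as far as the arm can. A call with a gripper value outside its range is refused whole. The fingers move at their own pace and stop on an object; the grip force is fixed at half the most. Time passes only in rows, so rows that repeat a pose let the fingers close. It gives the time, the measured TCP pose, the force and the opening at its end, in the units of the state.
- get_obs(): the state, without advancing time (a new reading comes with each control period).
- snapshot(name): name is "scene" or "side" or "wrist"; returns a dict with "image" (480x640x3 uint8, red, green, blue), "fx", "fy", "cx", "cy" (pixels), "rvec" (rotation vector, rad) and "tvec" (3), from world to camera coordinates, as OpenCV has them. Camera axes: x right, y down, z forward; pixel columns grow to the right and rows downward; lengths in m; the calibration is good to about 2 mm. A picture is of the moment at which its call begins. There is no depth.
- close_job(): hands the job in, once; it reports no verdict.
Trained networks look in the newest picture that a camera, given by its name, has taken for a name from the list of things; names that differ only in an ending like _2 or _b are one class to them, and where a whole thing is asked for, a point or a joint stands for the part that bears it (a point fixed in the world has none). Each returns a list of dicts, best first, with "score" (0 to 1); they miss things now and then, are a little off and sometimes report something else, mostly with a low value. They report only what shows in the picture. A call takes as long as a camera call. They do not tell look-alikes from the thing itself.
- search_frame(target, camera): "bbox" ([centre column, centre row, width, height] in pixels, round what is visible of it).
- trace(target, camera): "mask" (480x640 bool, what is visible of it) and "bbox" ([centre column, centre row, width, height] in pixels, round what is visible of it).
- landmark_of(target, camera): "position" ([column, row] in pixels: a listed point, or the origin of a listed thing).
The state is a dict: "clock": time; "joint_pos": joint angles; "qvel": joint speeds; "tau": joint torques, N m; "tool_pos": TCP position; "orientation": TCP orientation; "force": force on the tool from outside, world axes, zero at the start; "moment": the same for the moment, N m; "opening": finger opening in m.
Only numpy, scipy, OpenCV 4.12 (cv2) and the standard library are available. Lean on these libraries where they do the work, as an engineer would, in place of code of your own. Each camera call takes 0.05 s, during which the arm holds its last target.

## Working session

There is one attempt and no reset: what is moved stays moved. The work goes in short steps, Python scripts to look and compute and a shell command to move; the robot and the scene stay as the last step left them, time stands still between calls to the robot, and variables do not carry over. Pictures are saved under pics/ and viewed, and the job is handed in when it is done.

```bash
ls; mkdir -p pics; python3 - <<'E'
from plant import *
import cv2
print(get_obs())
for n in ["scene","side","wrist"]:
    s=snapshot(n); cv2.imwrite(f"pics/a_{n}.png",s["image"][:,:,::-1]); print(n,s["fx"],s["fy"],s["cx"],s["cy"],s["rvec"],s["tvec"])
    for t in ["driver","stand","mount","puck","slot","blade_tip","red_cap_vial","brown_bottle","beaker"]:
        print(t,[(round(d["score"],2),[int(v) for v in d["position"]]) for d in landmark_of(t,n)])
E
```

```text
pics
{'clock': 0.0, 'joint_pos': array([ 8.72092404e+01,  2.05914398e+01,  6.33496893e-01, -1.87568016e-02,
       -7.01358524e+01, -1.65073645e+01]), 'qvel': array([-0.11322268,  0.09731929, -0.02519618, -0.00642888,  0.0411187 ,
       -0.00272192]), 'tau': array([-4.70285122e-04, -5.82717669e+01,  2.93054473e+01,  6.99723065e+00,
        6.97717478e-03, -1.59897422e-04]), 'tool_pos': array([0.22294329, 0.63660147, 0.22562482]), 'orientation': array([ 1.79905060e+02, -9.74747245e-03, -1.93045039e+01]), 'force': array([-1.24637978,  0.1724618 ,  0.24775206]), 'moment': array([-0.02778988,  0.02081934,  0.02492177]), 'opening': 0.08744582318521163}
scene 559.4622163906258 559.4622163906258 310.3168267307571 242.56501700634496 [ 1.13652733 -1.94953677  1.27905061] [0.30678971 0.27581487 0.69000721]
driver [(0.97, [397, 237])]
stand [(0.61, [400, 267])]
mount [(0.65, [249, 301])]
puck [(0.68, [187, 325]), (0.57, [235, 302])]
slot [(0.7, [268, 286])]
blade_tip []
red_cap_vial [(0.66, [336, 296])]
brown_bottle [(0.59, [204, 280])]
beaker [(0.72, [281, 260]), (0.16, [265, 289])]
side 457.25726810316763 457.25726810316763 323.29212454568403 239.7015827617884 [ 2.20231771 -0.4172334   0.20627552] [-0.52035512  0.20273161  0.84640033]
driver [(0.76, [337, 303])]
stand [(0.75, [336, 331])]
mount [(0.65, [294, 231]), (0.32, [335, 301])]
puck [(0.64, [272, 210]), (0.53, [290, 225]), (0.51, [242, 238])]
slot [(0.66, [293, 233]), (0.23, [365, 252])]
blade_tip []
red_cap_vial [(0.56, [290, 280])]
brown_bottle [(0.87, [334, 213])]
beaker [(0.85, [363, 252])]
wrist 413.3259004620958 413.3259004620958 326.0227262790131 234.44895655108357 [-1.71033543  2.40742355  0.3535168 ] [ 0.67560201 -0.03575531  0.39002644]
driver []
stand []
mount []
puck []
slot []
blade_tip []
red_cap_vial []
brown_bottle []
beaker []
```

View pics/a_scene.png

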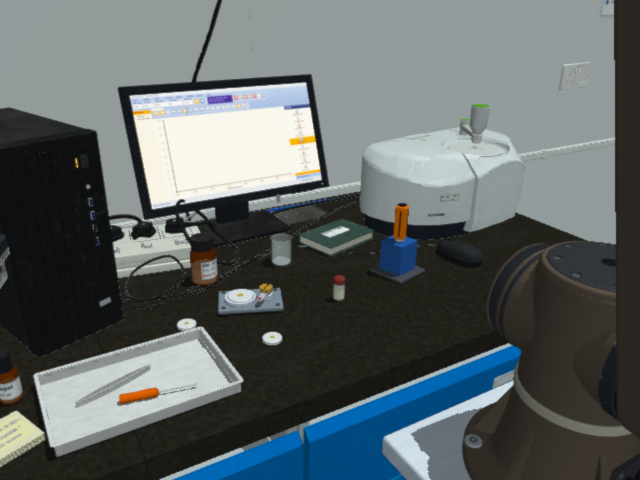

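View pics/a_side.png

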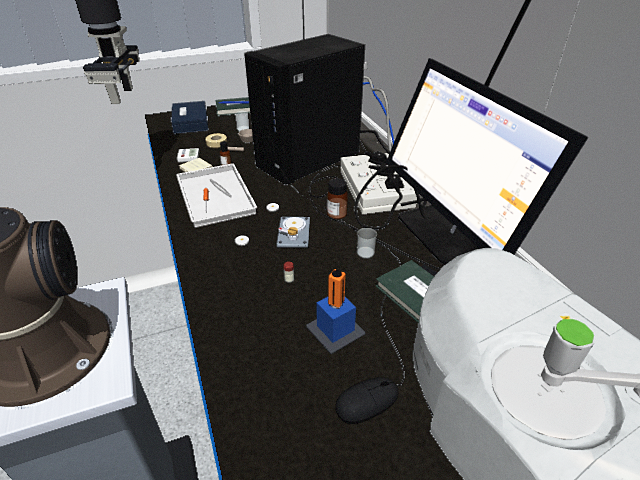

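View pics/a_wrist.png

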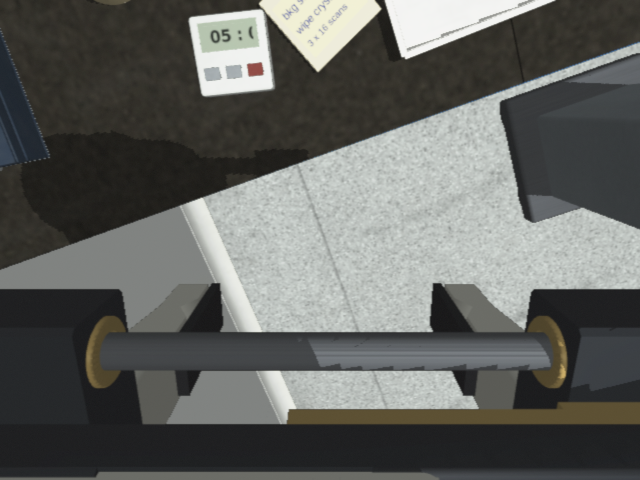

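The scene picture shows the driver upright in the blue stand at (400,240). The mount is at (250,300), with the brass screw at about (266,288) and the vial at (339,288). Puck candidates are (240,297) in the mount's ring, (187,325) and (272,338). An orange driver in the tray at (140,395) is a look-alike. I'll triangulate next.

```bash
cat > h.py <<'E'
from plant import *
import cv2, numpy as np
from scipy.spatial.transform import Rotation as R
def cam(s):
    Rm=cv2.Rodrigues(np.array(s["rvec"],float))[0]; t=np.array(s["tvec"],float)
    K=np.array([[s["fx"],0,s["cx"]],[0,s["fy"],s["cy"]],[0,0,1]]); return K,Rm,t
def proj(s,p):
    K,Rm,t=cam(s); q=K@(Rm@np.array(p,float)+t); return q[:2]/q[2]
def onz(s,px,z):
    K,Rm,t=cam(s); d=Rm.T@np.linalg.solve(K,[px[0],px[1],1]); c=-Rm.T@t
    return c+d*(z-c[2])/d[2]
def tri(s1,p1,s2,p2):
    P=[]
    for s in (s1,s2):
        K,Rm,t=cam(s); P.append(K@np.c_[Rm,t])
    X=cv2.triangulatePoints(P[0],P[1],np.array(p1,float),np.array(p2,float))[:,0]; return X[:3]/X[3]
def crop(s,c,w,h,k,name):
    x0=int(c[0]-w/2);y0=int(c[1]-h/2); im=s["image"][max(y0,0):y0+h,max(x0,0):x0+w,::-1]
    cv2.imwrite("pics/"+name,cv2.resize(im,None,fx=k,fy=k,interpolation=cv2.INTER_CUBIC)); print("crop origin",max(x0,0),max(y0,0),"k",k)
E
python3 - <<'E'
from h import *
a=snapshot("scene");b=snapshot("side")
for t in ["driver","stand","mount","slot","red_cap_vial","brown_bottle","beaker"]:
    p=landmark_of(t,"scene");q=landmark_of(t,"side")
    if p and q: 
        X=tri(a,p[0]["position"],b,q[0]["position"]); print(t,X.round(4),np.linalg.norm(proj(a,X)-p[0]["position"]).round(1))
for s,n in((a,"scene"),(b,"side")):
    for d in landmark_of("puck",n): print(n,d["position"],onz(s,d["position"],.012).round(4))
crop(a,(260,300),160,120,5,"c1.png");crop(b,(290,230),120,90,6,"c2.png");crop(a,(400,240),100,100,6,"c3.png");crop(b,(337,305),100,100,6,"c4.png")
E
```

```text
driver [ 0.5225 -0.1559  0.0732] 1.2
stand [ 0.5245 -0.1592  0.0063] 0.5
mount [0.5488 0.1667 0.005 ] 0.1
slot [0.5401 0.1334 0.0322] 1.1
red_cap_vial [ 0.4839  0.0167 -0.0036] 0.4
brown_bottle [0.671  0.21   0.0078] 0.1
beaker [ 0.6771  0.0391 -0.0023] 0.8
scene [236.3, 301.1] [0.5504 0.1953 0.012 ]
scene [275.3, 335.3] [0.4138 0.1834 0.012 ]
scene [186.8, 326.2] [0.5118 0.3024 0.012 ]
side [287.9, 223.3] [0.5419 0.1967 0.012 ]
side [272.5, 207.1] [0.5268 0.2802 0.012 ]
side [242.8, 237.0] [0.4239 0.1828 0.012 ]
crop origin 180 240 k 5
crop origin 230 185 k 6
crop origin 350 190 k 6
crop origin 287 255 k 6
```

View pics/c1.png

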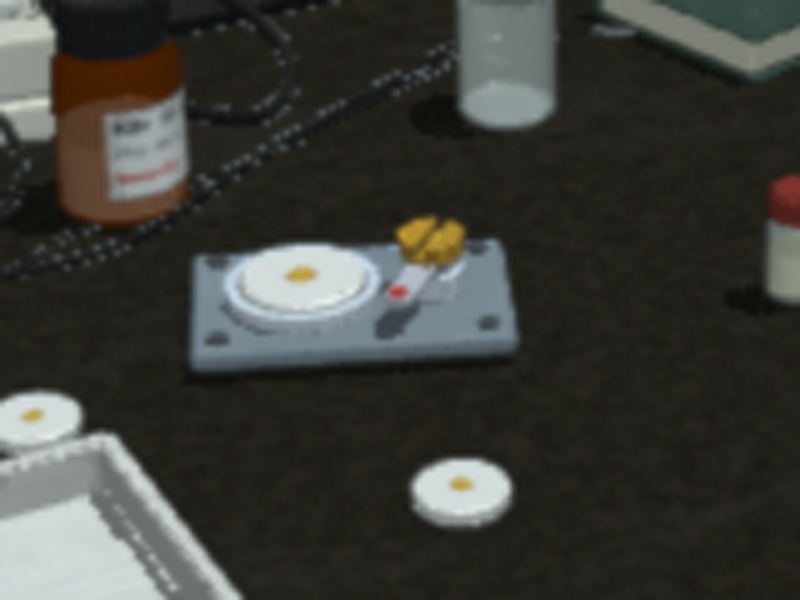

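View pics/c2.png

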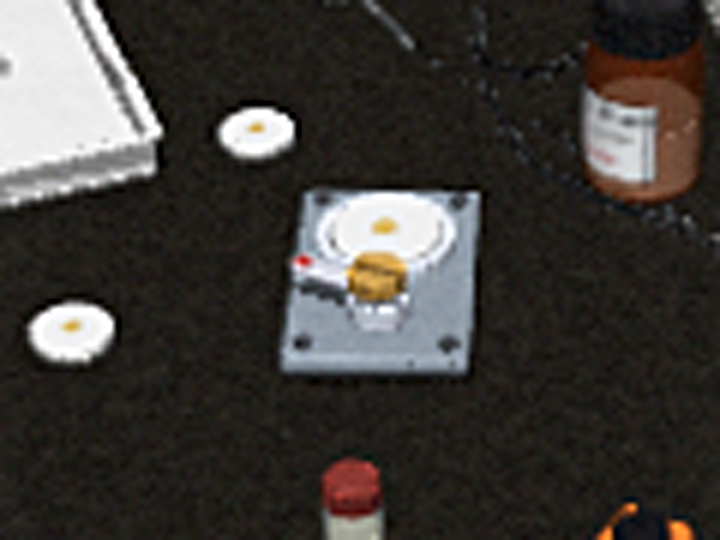

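View pics/c3.png

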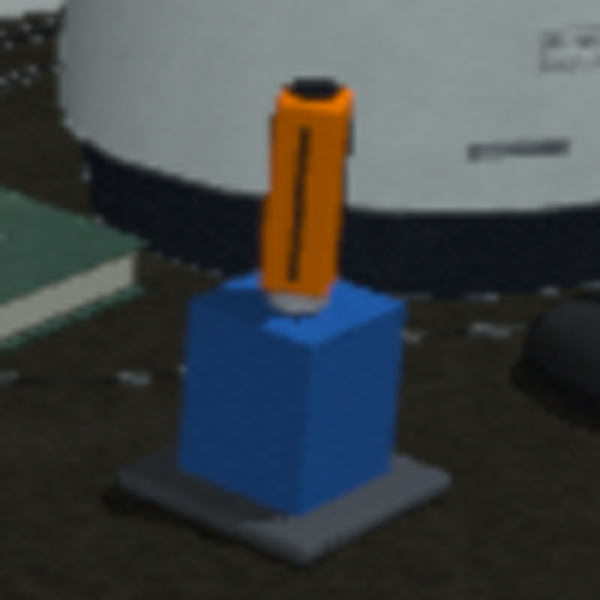

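View pics/c4.png

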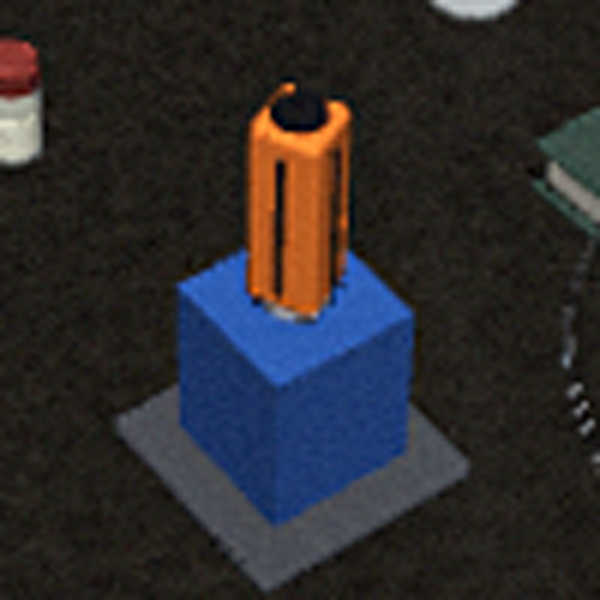

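The enlarged crop confirms that the puck in the mount's ring is clearly larger than the two loose ones, so it is the one meant. The keeper points towards the robot. Next I'll find where the wrist camera sits in the tool frame and plan a look from above.

```bash
cat >> h.py <<'E'
def tool():
    o=get_obs(); return np.array(o["tool_pos"]),R.from_euler("xyz",o["orientation"],degrees=True)
def move(p,rpy):
    """shift mm and rotvec deg in tool axes from the measured pose"""
    t,r=tool(); print("d",(r.inv().apply(np.array(p)-t)*1000).round(1),"a",np.degrees((r.inv()*R.from_euler("xyz",rpy,degrees=True)).as_rotvec()).round(2))
E
python3 - <<'E'
from h import *
s=snapshot("wrist");K,Rm,t=cam(s);p,r=tool()
c=-Rm.T@t; print("cam in tool",r.inv().apply(c-p), "fwd",r.inv().apply(Rm.T@[0,0,1]),"right",r.inv().apply(Rm.T@[1,0,0]))
move([.46,.15,.30],[180,0,-90]);move([.46,.15,.30],[180,0,0]);move([.46,.15,.30],[180,0,90])
E
```

```text
cam in tool [ 0.07676496 -0.00038614 -0.15792015] fwd [-2.86913012e-01 -5.19443395e-04  9.57956499e-01] right [1.22018498e-03 9.99998844e-01 9.07692305e-04]
d [384.5 381.4 -73.4] a [ 0.   -0.   70.71]
d [384.5 381.4 -73.4] a [  0.    -0.   -19.29]
d [384.5 381.4 -73.4] a [   0.      0.   -109.29]
```

```bash
python3 -m inch '[{"dx":50,"dy":40,"dz":-30},{"dx":100,"dy":80,"dz":-60,"az":-3},{"dx":150,"dy":120,"dz":-74,"az":-6},{"dx":200,"dy":160,"dz":-74,"az":-9},{"dx":250,"dy":200,"dz":-74,"az":-12},{"dx":300,"dy":240,"dz":-74,"az":-15},{"dx":350,"dy":280,"dz":-74,"az":-18},{"dx":390,"dy":315,"dz":-74,"az":-19.3}]'
python3 -m inch '[{"dx":30,"dy":45},{"dx":35,"dy":52},{"dx":35,"dy":52}]'
python3 - <<'E'
from h import *
print(get_obs()["joint_pos"])
s=snapshot("wrist");cv2.imwrite("pics/w1.png",s["image"][:,:,::-1])
for t in ["mount","puck","slot","red_cap_vial","brown_bottle","beaker"]:
    for d in landmark_of(t,"wrist"): print(t,d["score"],d["position"],onz(s,d["position"],{"slot":.031,"puck":.012}.get(t,0)).round(4))
E
```

```text
[ 8.72107652e+01  2.05460919e+01  6.80688154e-01  1.71513445e-03
 -7.01368486e+01 -1.65055071e+01]$[0]: bad value
$[0]: bad value
```

View pics/w1.png

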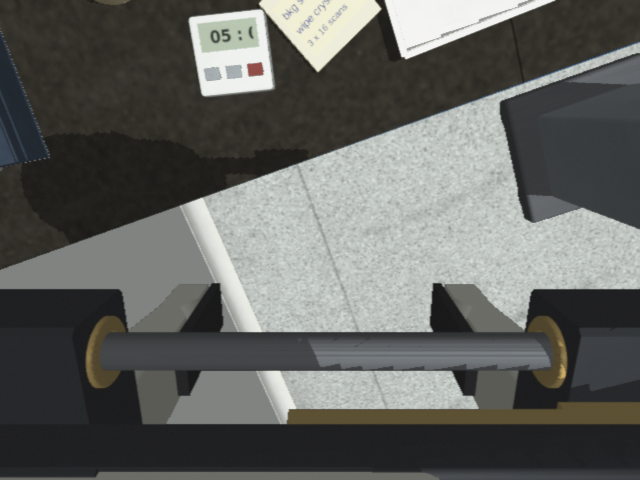

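The arm hasn't moved and the picture is unchanged. Each row seems to need every key, so I'll resend the rows complete.

```bash
python3 -m inch '[{"ax":0,"ay":0,"az":0,"dx":50,"dy":40,"dz":-30,"fingers":80},{"ax":0,"ay":0,"az":-3,"dx":100,"dy":80,"dz":-60,"fingers":80},{"ax":0,"ay":0,"az":-6,"dx":150,"dy":120,"dz":-74,"fingers":80},{"ax":0,"ay":0,"az":-9,"dx":200,"dy":160,"dz":-74,"fingers":80},{"ax":0,"ay":0,"az":-12,"dx":250,"dy":200,"dz":-74,"fingers":80},{"ax":0,"ay":0,"az":-15,"dx":300,"dy":240,"dz":-74,"fingers":80},{"ax":0,"ay":0,"az":-18,"dx":350,"dy":280,"dz":-74,"fingers":80},{"ax":0,"ay":0,"az":-19.3,"dx":390,"dy":315,"dz":-74,"fingers":80}]'
python3 -m inch '[{"ax":0,"ay":0,"az":0,"dx":30,"dy":52,"dz":0,"fingers":80},{"ax":0,"ay":0,"az":0,"dx":35,"dy":52,"dz":0,"fingers":80},{"ax":0,"ay":0,"az":0,"dx":35,"dy":52,"dz":0,"fingers":80}]'
python3 - <<'E'
from h import *
print(get_obs()["joint_pos"])
s=snapshot("wrist");cv2.imwrite("pics/w2.png",s["image"][:,:,::-1])
for t in ["mount","puck","slot","red_cap_vial","brown_bottle","beaker"]:
    for d in landmark_of(t,"wrist"): print(t,d["score"],d["position"],onz(s,d["position"],{"slot":.031,"puck":.012}.get(t,0)).round(4))
E
```

```text
clock: 3.8
tool_pos: [0.4801, 0.2224, 0.301]
orientation: [-180.0, -0.0, 0.1]
force: [1.3, 0.6, 0.6]
opening: 0.08
clock: 4.18
tool_pos: [0.5145, 0.1719, 0.3005]
orientation: [-180.0, 0.0, -0.1]
force: [0.4, 0.6, 0.2]
opening: 0.0804
[ 3.91715705e+01  5.66761493e+00 -9.19806199e+00 -7.50181540e-03
 -7.51392074e+01  5.07500411e+01]
puck 0.94 [311.5, 260.2] [0.427  0.1895 0.012 ]
puck 0.88 [212.9, 169.2] [0.5312 0.2946 0.012 ]
puck 0.57 [313.0, 151.3] [0.5502 0.1866 0.012 ]
slot 0.55 [352.9, 164.6] [0.5385 0.1452 0.031 ]
red_cap_vial 0.84 [462.5, 208.7] [0.4849 0.0178 0.    ]
brown_bottle 0.92 [290.9, 18.0] [ 0.6804  0.2079 -0.    ]
beaker 0.98 [462.2, 21.2] [0.6775 0.0363 0.    ]
```

View pics/w2.png

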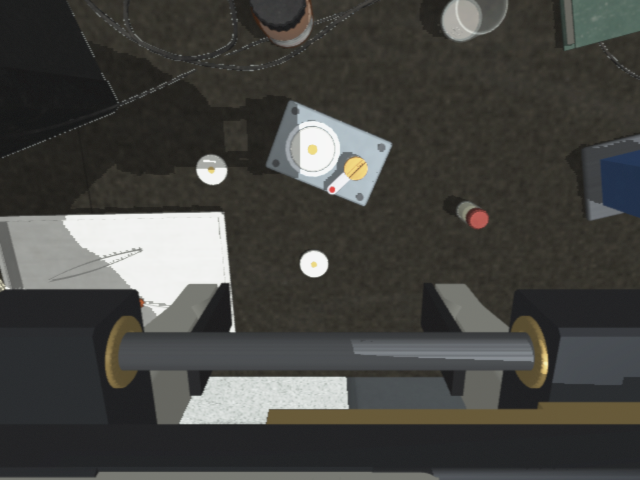

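The wrist view from above shows these items:
- Mount: the puck is at (312,149), the screw at (356,168) and the red dot at (332,189).
- Loose pucks: (212,169) and (314,264). Both are smaller.
- Vial (472,214), bottle (285,20) and beaker (470,15).

The mount is turned about −21° and the tab points at about 131°. I'll go closer to measure.

```bash
python3 -m inch '[{"ax":0,"ay":0,"az":0,"dx":25,"dy":14,"dz":40,"fingers":80},{"ax":0,"ay":0,"az":0,"dx":50,"dy":27,"dz":80,"fingers":80},{"ax":0,"ay":0,"az":0,"dx":50,"dy":27,"dz":80,"fingers":80},{"ax":0,"ay":0,"az":0,"dx":50,"dy":27,"dz":80,"fingers":80}]'
python3 - <<'E'
from h import *
s=snapshot("wrist");cv2.imwrite("pics/w3.png",s["image"][:,:,::-1])
for t in ["mount","puck","slot","clamp_screw"]:
    for d in landmark_of(t,"wrist"): print(t,d["score"],d["position"],onz(s,d["position"],{"slot":.031,"puck":.012}.get(t,0)).round(4))
crop(s,(320,220),200,150,4,"w3c.png")
E
```

```text
clock: 5.03
tool_pos: [0.5645, 0.1455, 0.2212]
orientation: [180.0, -0.0, 0.0]
force: [0.2, 0.5, 0.4]
opening: 0.0801
mount 0.9 [299.4, 216.2] [0.5461 0.1715 0.    ]
puck 0.79 [166.1, 232.8] [0.5331 0.2944 0.012 ]
puck 0.67 [277.7, 212.3] [0.5528 0.1904 0.012 ]
puck 0.65 [286.6, 332.4] [0.4297 0.1855 0.012 ]
puck 0.43 [329.9, 234.0] [0.5322 0.1427 0.012 ]
slot 0.63 [327.8, 235.7] [0.5363 0.1447 0.031 ]Traceback (most recent call last):
  File "<stdin>", line 4, in <module>
ValueError: it knows: beaker, blade_tip, brown_bottle, driver, mount, puck, red_cap_vial, slot, stand
```

```bash
python3 - <<'E'
from h import *
im=cv2.imread("pics/w3.png")
cv2.imwrite("pics/w3c.png",cv2.resize(im[155:285,230:390],None,fx=5,fy=4.6*5/4.6,interpolation=cv2.INTER_CUBIC)[:600])
hsv=cv2.cvtColor(im,cv2.COLOR_BGR2HSV)
y=cv2.inRange(hsv,(15,120,90),(30,255,255)); r=cv2.inRange(hsv,(0,140,100),(8,255,255))|cv2.inRange(hsv,(170,140,100),(180,255,255))
for n,m in(("y",y),("r",r)):
    k,l,st,c=cv2.connectedComponentsWithStats(m)
    for i in range(1,k):
        if st[i,4]>8: print(n,st[i],c[i].round(1))
E
```

```text
y [326 237   9   8  10] [329.9 240.9]
r [302 258   4   4  14] [303.5 259.7]
```

View pics/w3c.png

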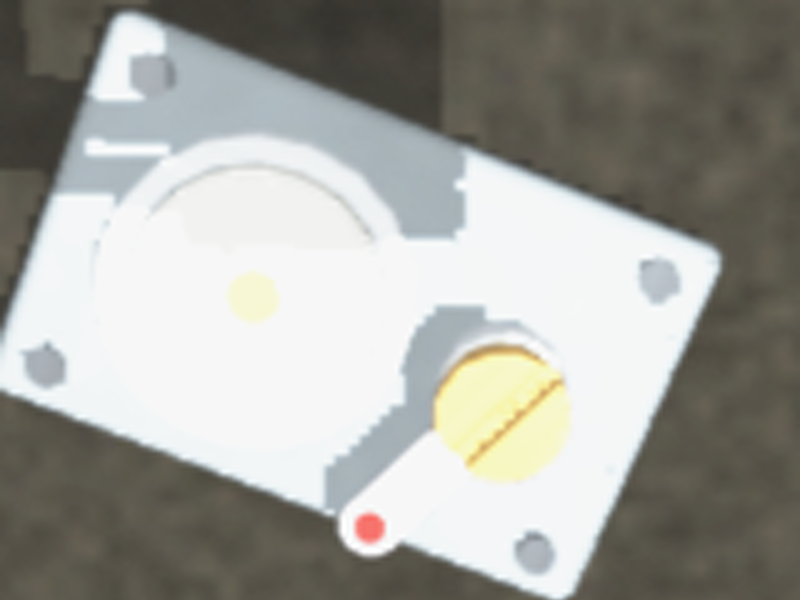

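```bash
python3 - <<'E'
from h import *
s=snapshot("wrist")
f=lambda x,y,z: onz(s,(230+x/5,155+y/5),z)
h=f(503,413,.0355);d=f(370,527,.028);p=f(253,297,.021)
print("head",h,"dot",d,"puck",p)
print("tab len",np.hypot(*(d-h)[:2]),"ang",np.degrees(np.arctan2(*(d-h)[1::-1])))
print("puck dist",np.hypot(*(p-h)[:2]),"ang",np.degrees(np.arctan2(*(p-h)[1::-1])))
a,b=f(478,462,.0355),f(562,381,.0355); print("slot edge ang",np.degrees(np.arctan2(*(a-b)[1::-1])))
c=[f(*q,.012) for q in((120,8),(725,248),(570,602),(-5,388))]
for i in range(4):
    v=c[(i+1)%4]-c[i]; print(np.hypot(*v[:2]),np.degrees(np.arctan2(v[1],v[0])))
print(np.mean(c,0))
E
```

```text
head [0.53591853 0.14289967 0.0355    ] dot [0.51197151 0.16680017 0.028     ] puck [0.55304928 0.1875573  0.021     ]
tab len 0.033833326684903194 ang 135.05570247622555
puck dist 0.047830600828733 ang 69.01310310972355
slot edge ang 135.57176429998566
0.11623742986785267 -111.64026876439469
0.07442706966371523 158.57920128688042
0.11544355068997449 68.46195093894568
0.07464028459322902 -20.811854451403946
[0.54691088 0.1698921  0.012     ]
```

```bash
python3 - <<'E'
from h import *
a=snapshot("scene");b=snapshot("side")
for p in[(365,228),(440,235),(505,222)]: print("spec",onz(a,p,0).round(3))
for p in[(415,345),(430,430),(440,470)]: print("side",onz(b,p,0).round(3))
print("top",[tri(a,(480,105),b,(575,330)).round(3)])
print("mon",onz(a,(230,245),0))
E
python3 -m inch '[{"ax":0,"ay":0,"az":0,"dx":0,"dy":50,"dz":-25,"fingers":80},{"ax":0,"ay":0,"az":0,"dx":-10,"dy":100,"dz":-40,"fingers":80},{"ax":0,"ay":0,"az":0,"dx":-10,"dy":150,"dz":-40,"fingers":80},{"ax":0,"ay":0,"az":0,"dx":-10,"dy":200,"dz":-40,"fingers":80},{"ax":0,"ay":0,"az":0,"dx":-20,"dy":250,"dz":-40,"fingers":80},{"ax":0,"ay":0,"az":0,"dx":-20,"dy":302,"dz":-40,"fingers":80},{"ax":0,"ay":0,"az":0,"dx":-20,"dy":302,"dz":-40,"fingers":80},{"ax":0,"ay":0,"az":0,"dx":-20,"dy":302,"dz":-40,"fingers":80}]'
python3 - <<'E'
from h import *
s=snapshot("wrist")
for t in ["driver","stand"]:
    for d in landmark_of(t,"wrist"): print(t,d["score"],d["position"],onz(s,d["position"],{"driver":.072}.get(t,0)).round(4))
crop(s,(320,240),300,220,2.6,"w4.png")
E
```

```text
spec [ 0.753 -0.236  0.   ]
spec [ 0.629 -0.37   0.   ]
spec [ 0.614 -0.577  0.   ]
side [ 0.648 -0.244  0.   ]
side [ 0.583 -0.399  0.   ]
side [ 0.563 -0.459  0.   ]
top [array([ 0.664, -0.486,  0.296])]
mon [0.81767218 0.09829429 0.        ]
clock: 6.38
tool_pos: [0.5442, -0.157, 0.2607]
orientation: [-180.0, -0.0, -0.0]
force: [-0.5, 1.0, -0.9]
opening: 0.0799
driver 0.74 [321.6, 230.2] [ 0.5214 -0.1522  0.072 ]
stand 0.62 [323.9, 210.5] [ 0.522  -0.1538  0.    ]
stand 0.48 [117.0, 49.5] [0.676 0.039 0.   ]
crop origin 170 130 k 2.6
```

View pics/w4.png

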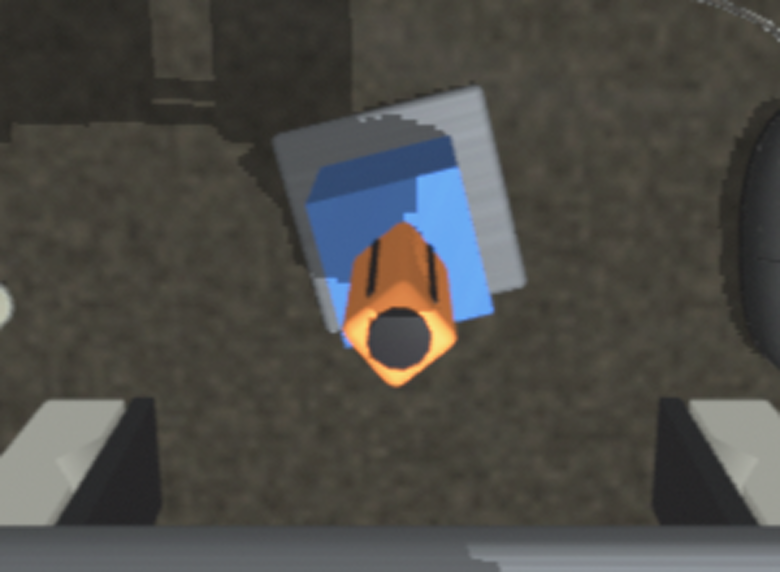

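```bash
python3 - <<'E'
from h import *
s=snapshot("wrist")
f=lambda x,y,z: onz(s,(170+x/2.6,130+y/2.6),z)
print("cap",f(399,338,.151))
c=[f(*q,.147) for q in((345,328),(400,283),(457,337),(397,388))]
print(np.mean(c,0))
for i in range(4):
    v=c[(i+1)%4]-c[i]; print(np.hypot(*v[:2]),np.degrees(np.arctan2(v[1],v[0]))%90)
F=[f(*q,.008) for q in((273,138),(480,87),(526,282))]
v=F[1]-F[0];w=F[2]-F[1];print("foot",np.degrees(np.arctan2(v[1],v[0]))%90,np.degrees(np.arctan2(w[1],w[0]))%90,(F[0]+F[2])/2,np.hypot(*v[:2]))
B=[f(*q,.072) for q in((307,203),(456,166),(493,311))]
v=B[1]-B[0];w=B[2]-B[1];print("block",np.degrees(np.arctan2(v[1],v[0]))%90,np.degrees(np.arctan2(w[1],w[0]))%90,(B[0]+B[2])/2,np.hypot(*v[:2]))
print(get_obs()["joint_pos"])
E
```

```text
cap [ 0.52302844 -0.15340193  0.151     ]
[ 0.52258895 -0.15358318  0.147     ]
0.019431006460482847 40.70774454192094
0.021556757798572558 45.34799340456087
0.021903694970535615 42.61614071090506
0.022227085147291405 38.86016807393931
foot 13.965601529982578 14.587518421405719 [ 0.52329078 -0.153618    0.008     ] 0.08158276663500875
block 14.338055326712336 14.998277358764824 [ 0.52260422 -0.15367607  0.072     ] 0.05060762323613035
[ 3.81951118e+00  9.13888477e+00 -1.02611343e+01 -5.37263130e-03
 -7.05819190e+01  8.62718051e+01]
```

The crop shows the driver's cap at crop (399,338), which is about (0.523,−0.1535). The handle flats lie at about 42° modulo 90. I'll rotate to yaw −48, descend and check.

```bash
python3 -m inch '[{"ax":0,"ay":0,"az":10,"dx":-5,"dy":-1,"dz":0,"fingers":80},{"ax":0,"ay":0,"az":20,"dx":-10,"dy":-2,"dz":0,"fingers":80},{"ax":0,"ay":0,"az":30,"dx":-15,"dy":-3,"dz":0,"fingers":80},{"ax":0,"ay":0,"az":40,"dx":-21.3,"dy":-3.5,"dz":0,"fingers":80},{"ax":0,"ay":0,"az":48,"dx":-21.3,"dy":-3.5,"dz":20,"fingers":70},{"ax":0,"ay":0,"az":48,"dx":-21.3,"dy":-3.5,"dz":60,"fingers":60},{"ax":0,"ay":0,"az":48,"dx":-21.3,"dy":-3.5,"dz":90,"fingers":60},{"ax":0,"ay":0,"az":48,"dx":-21.3,"dy":-3.5,"dz":90,"fingers":60}]'
python3 - <<'E'
from h import *
s=snapshot("wrist"); cv2.imwrite("pics/w5.png",s["image"][:,:,::-1])
t,r=tool()
for z in(.151,.1,.072): print(z,proj(s,[.5229,-.1535,z]).round(1))
E
```

```text
clock: 7.58
tool_pos: [0.5216, -0.1526, 0.1687]
orientation: [179.8, 0.2, -47.9]
force: [-0.2, -0.7, 0.7]
opening: 0.0602
0.151 [325.1 281.3]
0.1 [325.1 246.1]
0.072 [325.1 232.2]
```

View pics/w5.png

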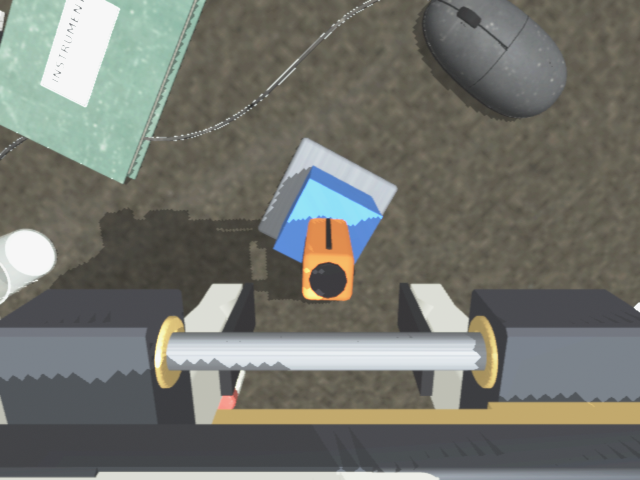

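The wrist picture shows the handle at (328,262) squarely between the pads at (250) and (405). I'll go down and grip.

```bash
python3 -m inch '[{"ax":0,"ay":0,"az":0,"dx":0,"dy":0.6,"dz":40,"fingers":60},{"ax":0,"ay":0,"az":0,"dx":0,"dy":0.6,"dz":71,"fingers":60},{"ax":0,"ay":0,"az":0,"dx":0,"dy":0.6,"dz":71,"fingers":40},{"ax":0,"ay":0,"az":0,"dx":0,"dy":0.6,"dz":71,"fingers":10},{"ax":0,"ay":0,"az":0,"dx":0,"dy":0.6,"dz":71,"fingers":10},{"ax":0,"ay":0,"az":0,"dx":0,"dy":0.6,"dz":71,"fingers":10},{"ax":0,"ay":0,"az":0,"dx":0,"dy":0.6,"dz":71,"fingers":10},{"ax":0,"ay":0,"az":0,"dx":0,"dy":0.6,"dz":71,"fingers":10}]'
python3 - <<'E'
from h import *
print(get_obs()["moment"],get_obs()["joint_pos"])
E
```

```text
clock: 8.62
tool_pos: [0.5232, -0.1538, 0.1006]
orientation: [-179.9, -0.1, -48.0]
force: [-0.0, 1.6, 6.4]
opening: 0.0239
[ 0.54141168  0.52041885 -0.00291425] [ 4.22511446e+00  1.51432166e+01 -2.53290350e+01  2.30158161e-02
 -4.94416100e+01  3.77802801e+01]
```

```bash
python3 -m inch '[{"ax":0,"ay":0,"az":0,"dx":0,"dy":0,"dz":-10,"fingers":10},{"ax":0,"ay":0,"az":0,"dx":0,"dy":0,"dz":-30,"fingers":10},{"ax":0,"ay":0,"az":0,"dx":0,"dy":0,"dz":-60,"fingers":10},{"ax":0,"ay":0,"az":0,"dx":0,"dy":0,"dz":-90,"fingers":10},{"ax":0,"ay":0,"az":0,"dx":0,"dy":0,"dz":-110,"fingers":10},{"ax":0,"ay":0,"az":0,"dx":0,"dy":0,"dz":-110,"fingers":10},{"ax":0,"ay":0,"az":0,"dx":0,"dy":0,"dz":-110,"fingers":10}]'
python3 - <<'E'
from h import *
s=snapshot("wrist"); crop(s,(320,220),240,180,3.3,"w6.png")
b=snapshot("side"); crop(b,(330,280),160,120,5,"s6.png")
t,r=tool()
for n,o in(("tip",-62),("orig",0),("bladetop",-46)):
    p=t+r.apply([0,0,(28.6-o)/1000]); print(n,p.round(4),proj(s,p).round(1))
print([ (d["score"],d["position"]) for d in landmark_of("blade_tip","wrist")],[ (d["score"],d["position"]) for d in landmark_of("blade_tip","side")])
E
```

```text
clock: 9.5
tool_pos: [0.522, -0.1536, 0.2089]
orientation: [180.0, 0.1, -48.0]
force: [0.3, -0.1, -1.5]
opening: 0.0241
crop origin 200 130 k 3.3
crop origin 250 220 k 5
tip [ 0.5218 -0.1537  0.118 ] [326.2 237.6]
orig [ 0.5219 -0.1537  0.18  ] [326.1 275.1]
bladetop [ 0.5218 -0.1537  0.134 ] [326.2 245.6]
[(0.97, [326.3, 237.9]), (0.58, [326.9, 200.7])] [(0.86, [338.2, 286.6])]
```

View pics/w6.png

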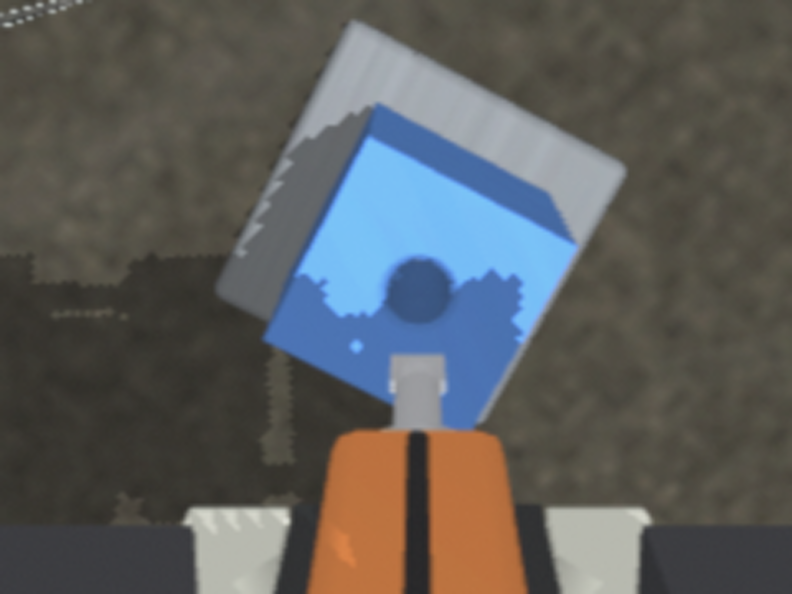

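View pics/s6.png

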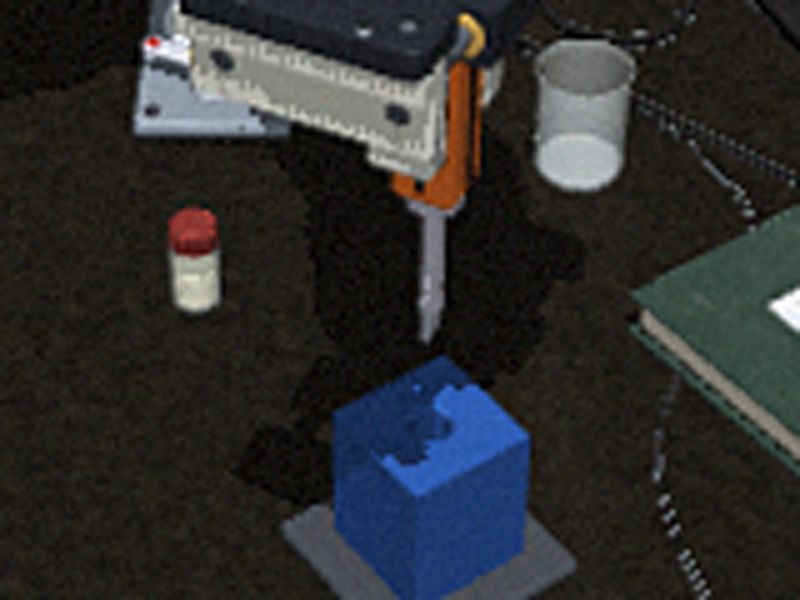

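The driver hangs straight: the tip is predicted at (326.2,237.6) and detected at (326.3,237.9). The blade's width lies along tool y, so the blade's yaw is tool yaw + 90. The slot is at 135.3°, so I need tool yaw 45.3. I'll carry it over the screw.

```bash
python3 -m inch '[{"ax":0,"ay":0,"az":-10,"dx":-20,"dy":-20,"dz":0,"fingers":10},{"ax":0,"ay":0,"az":-20,"dx":-50,"dy":-50,"dz":0,"fingers":10},{"ax":0,"ay":0,"az":-30,"dx":-85,"dy":-85,"dz":0,"fingers":10},{"ax":0,"ay":0,"az":-40,"dx":-120,"dy":-120,"dz":0,"fingers":10},{"ax":0,"ay":0,"az":-50,"dx":-155,"dy":-154,"dz":0,"fingers":10},{"ax":0,"ay":0,"az":-60,"dx":-185,"dy":-183,"dz":0,"fingers":10},{"ax":0,"ay":0,"az":-70,"dx":-205,"dy":-203,"dz":0,"fingers":10},{"ax":0,"ay":0,"az":-80,"dx":-211,"dy":-208.8,"dz":0,"fingers":10}]'
python3 -m inch '[{"ax":0,"ay":0,"az":-8,"dx":0,"dy":0,"dz":10,"fingers":10},{"ax":0,"ay":0,"az":-13.3,"dx":0,"dy":0,"dz":30,"fingers":10},{"ax":0,"ay":0,"az":-13.3,"dx":0,"dy":0,"dz":50,"fingers":10},{"ax":0,"ay":0,"az":-13.3,"dx":0,"dy":0,"dz":62,"fingers":10},{"ax":0,"ay":0,"az":-13.3,"dx":0,"dy":0,"dz":62,"fingers":10},{"ax":0,"ay":0,"az":-13.3,"dx":0,"dy":0,"dz":62,"fingers":10}]'
cat >> h.py <<'E'
def tip(): 
    t,r=tool(); return t+r.apply([0,0,.0906])
E
python3 - <<'E'
from h import *
print(get_obs()["joint_pos"])
s=snapshot("wrist"); crop(s,(326,235),120,90,6.5,"w7.png")
p=tip();print("tip",p,proj(s,p),"slot pred",proj(s,[.5359,.1429,.0355]))
for n in("blade_tip","slot"): print(n,[ (d["score"],d["position"]) for d in landmark_of(n,"wrist")])
E
```

```text
clock: 10.7
tool_pos: [0.5364, 0.1445, 0.2088]
orientation: [-180.0, 0.1, 32.4]
force: [-0.8, 0.2, -0.5]
opening: 0.0238
clock: 11.45
tool_pos: [0.537, 0.1429, 0.1482]
orientation: [180.0, -0.0, 45.3]
force: [0.3, -0.3, -1.3]
opening: 0.0237
[ 3.51056850e+01  1.31055918e+01 -2.07981744e+01  2.09575749e-02
 -5.60544480e+01  1.00189645e+02]
crop origin 266 190 k 6.5
tip [0.53716542 0.14303212 0.05771701] [327.59372079 239.52837679] slot pred [326.26827611 231.2064916 ]
blade_tip [(0.92, [327.3, 240.3])]
slot [(0.81, [324.7, 228.0])]
```

View pics/w7.png

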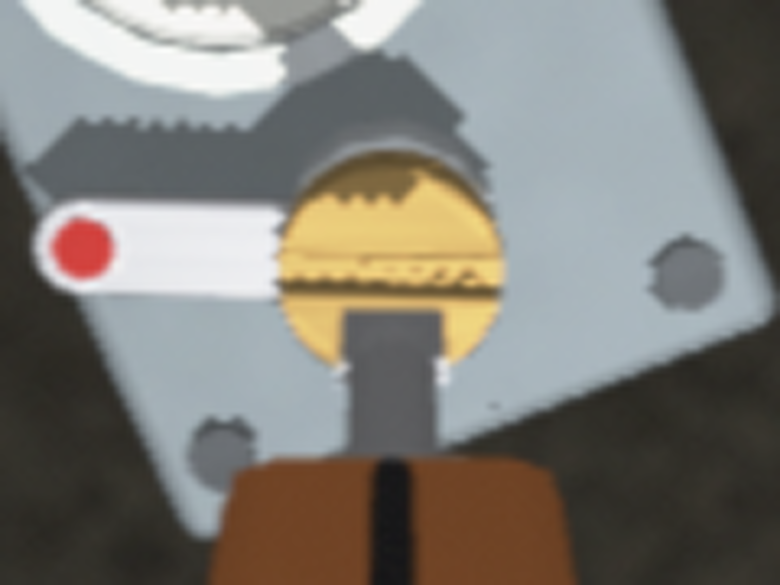

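The crop shows the slot running across at crop row 273, centre (390,273), almost parallel to the blade edge at row 310. I'll work out the offset.

```bash
python3 - <<'E'
from h import *
s=snapshot("wrist"); t,r=tool();p=tip()
h=onz(s,(326,231.8),.0355); print("slot",h,"err tool xy mm",(r.inv().apply(h-p)*1000).round(2))
a=onz(s,(266+280/6.5,190+287/6.5),.0355);b=onz(s,(266+500/6.5,190+294/6.5),.0355)
a2=onz(s,(266+280/6.5,190+254/6.5),.0355);b2=onz(s,(266+500/6.5,190+260/6.5),.0355)
for v in(b-a,b2-a2): print("slot ang in tool vs y",np.degrees(np.arctan2(*r.inv().apply(v)[:2])))
d=onz(s,(266+83/6.5,190+248/6.5),.028);v=r.inv().apply(h-d); print("tab",np.degrees(np.arctan2(*v[:2])),np.hypot(*v[:2]))
E
```

```text
slot [0.53542068 0.14279097 0.0355    ] err tool xy mm [-1.23 -0.96 22.11]
slot ang in tool vs y -1.8379082019829787
slot ang in tool vs y -1.5599539350463523
tab -0.7462598735701398 0.0330334707153409
```

```bash
python3 -m inch '[{"ax":0,"ay":0,"az":1.3,"dx":-1.2,"dy":-1,"dz":5,"fingers":10},{"ax":0,"ay":0,"az":1.3,"dx":-1.2,"dy":-1,"dz":12,"fingers":10},{"ax":0,"ay":0,"az":1.3,"dx":-1.2,"dy":-1,"dz":18,"fingers":10},{"ax":0,"ay":0,"az":1.3,"dx":-1.2,"dy":-1,"dz":18,"fingers":10},{"ax":0,"ay":0,"az":1.3,"dx":-1.2,"dy":-1,"dz":18,"fingers":10}]'
python3 - <<'E'
from h import *
s=snapshot("wrist"); crop(s,(326,235),80,60,10,"w8.png")
p=tip();print("tip",p,proj(s,p),"slot pred",proj(s,[.5354,.1428,.0355]))
for n in("blade_tip","slot"): print(n,[ (d["score"],d["position"]) for d in landmark_of(n,"wrist")])
E
```

```text
clock: 12.28
tool_pos: [0.5351, 0.1426, 0.1295]
orientation: [180.0, 0.0, 44.0]
force: [-0.4, 0.8, 0.3]
opening: 0.0237
crop origin 286 205 k 10
tip [0.53517967 0.14267708 0.03906335] [327.62915891 239.5071032 ] slot pred [327.70925119 237.47523521]
blade_tip [(0.8, [325.8, 237.7])]
slot [(0.91, [328.0, 233.3])]
```

View pics/w8.png

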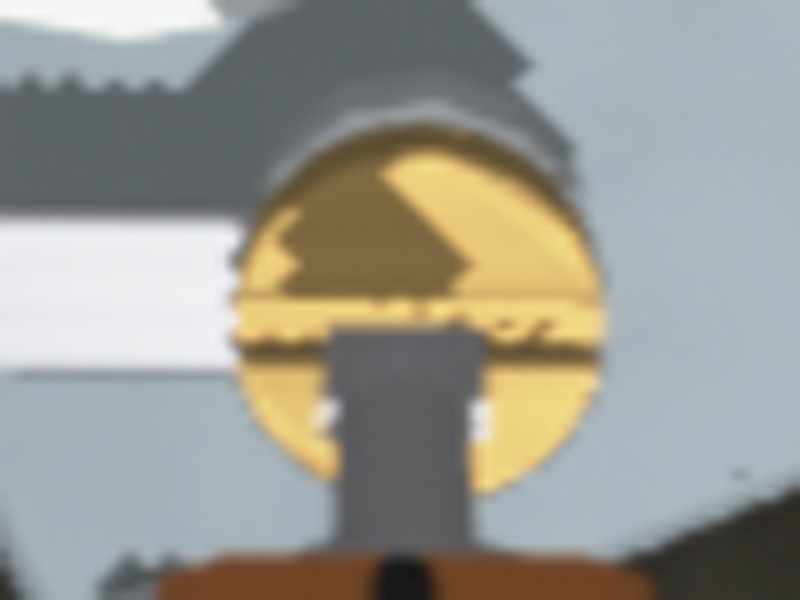

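```bash
python3 - <<'E'
from h import *
s=snapshot("wrist"); t,r=tool();p=tip()
for row in(237.2,237.8):
    h=onz(s,(328.1,row),.0355); print((r.inv().apply(h-p)*1000).round(2))
h2=onz(s,(326.8,239.6),p[2]); print("tip seen",(r.inv().apply(h2-p)*1000).round(2))
E
```

```text
[0.48 0.33 3.66]
[0.07 0.33 3.66]
tip seen [ 0.02 -0.5  -0.  ]
```

```bash
python3 -m inch '[{"ax":0,"ay":0,"az":0,"dx":0.2,"dy":0.7,"dz":1.5,"fingers":10},{"ax":0,"ay":0,"az":0,"dx":0.2,"dy":0.7,"dz":3,"fingers":10},{"ax":0,"ay":0,"az":0,"dx":0.2,"dy":0.7,"dz":4.5,"fingers":10},{"ax":0,"ay":0,"az":0,"dx":0.2,"dy":0.7,"dz":6,"fingers":10},{"ax":0,"ay":0,"az":0,"dx":0.2,"dy":0.7,"dz":6,"fingers":10}]'
python3 - <<'E'
from h import *
s=snapshot("wrist"); crop(s,(326,235),80,60,10,"w9.png"); print(tip(),get_obs()["force"])
E
```

```text
clock: 13.1
tool_pos: [0.5355, 0.1422, 0.1234]
orientation: [-180.0, 0.0, 44.0]
force: [0.2, 0.8, -1.0]
opening: 0.0237
crop origin 286 205 k 10
[0.5355557  0.14220345 0.0328811 ] [-0.55974032  0.26679563 -0.85157587]
```

View pics/w9.png

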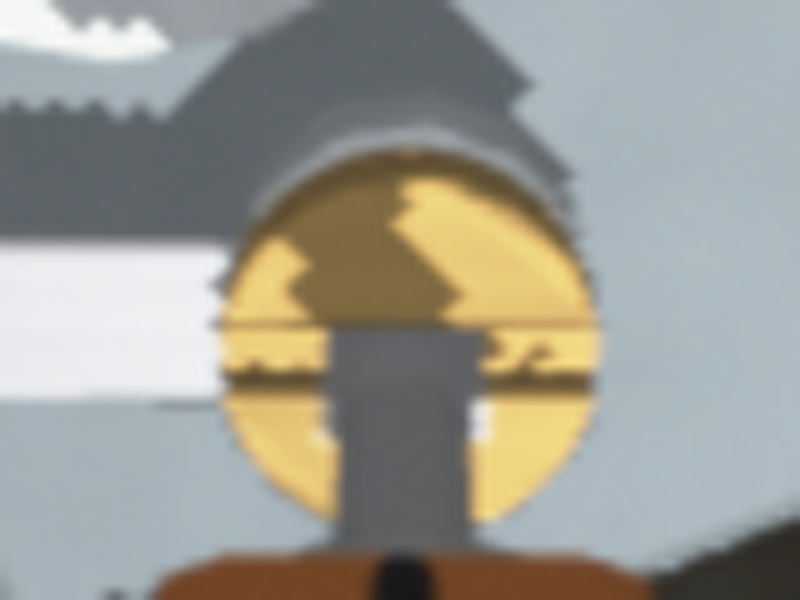

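The blade is inside the slot: the tip is at z 0.0329, below the head's top, with no force, and it is centred at crop column 408 against the head's 410. Now I press in small steps.

```bash
python3 -m inch '[{"ax":0,"ay":0,"az":0,"dx":0,"dy":0,"dz":1,"fingers":10},{"ax":0,"ay":0,"az":0,"dx":0,"dy":0,"dz":2,"fingers":10},{"ax":0,"ay":0,"az":0,"dx":0,"dy":0,"dz":2.6,"fingers":10},{"ax":0,"ay":0,"az":0,"dx":0,"dy":0,"dz":2.6,"fingers":10}]'
```

```text
clock: 13.65
tool_pos: [0.5358, 0.1423, 0.1215]
orientation: [180.0, -0.0, 44.0]
force: [-1.7, -0.4, 4.5]
opening: 0.024
```

```bash
python3 -m inch '[{"ax":0,"ay":0,"az":0,"dx":0,"dy":0,"dz":0.6,"fingers":10},{"ax":0,"ay":0,"az":0,"dx":0,"dy":0,"dz":0.6,"fingers":10}]'
```

```text
clock: 13.9
tool_pos: [0.5358, 0.1423, 0.1211]
orientation: [180.0, -0.0, 44.0]
force: [-2.6, 0.0, 7.7]
opening: 0.0236
```

```bash
python3 -m inch '[{"ax":0,"ay":0,"az":0,"dx":0,"dy":0,"dz":0.8,"fingers":10},{"ax":0,"ay":0,"az":0,"dx":0,"dy":0,"dz":1.6,"fingers":10},{"ax":0,"ay":0,"az":0,"dx":0,"dy":0,"dz":1.6,"fingers":10}]'
```

```text
clock: 14.28
tool_pos: [0.5359, 0.1423, 0.1199]
orientation: [180.0, -0.0, 44.0]
force: [-3.6, -0.5, 9.7]
opening: 0.0236
```

```bash
python3 -m inch '[{"ax":0,"ay":0,"az":0,"dx":0,"dy":0,"dz":0.8,"fingers":10},{"ax":0,"ay":0,"az":0,"dx":0,"dy":0,"dz":1.4,"fingers":10},{"ax":0,"ay":0,"az":0,"dx":0,"dy":0,"dz":1.4,"fingers":10}]'
```

```text
clock: 14.65
tool_pos: [0.5362, 0.1425, 0.1194]
orientation: [179.9, -0.1, 44.0]
force: [-5.3, -0.8, 16.5]
opening: 0.0237
```

```bash
python3 -m inch '[{"ax":0,"ay":0,"az":0,"dx":-0.5,"dy":-0.4,"dz":0.1,"fingers":10},{"ax":0,"ay":0,"az":0,"dx":-0.5,"dy":-0.4,"dz":0.1,"fingers":10}]'; python3 -c "
from h import *
print(get_obs()['force'],get_obs()['moment'],tip())"
```

```text
clock: 14.9
tool_pos: [0.536, 0.1425, 0.1195]
orientation: [179.9, -0.1, 44.1]
force: [-4.0, -1.5, 16.1]
opening: 0.0237
[-4.00453706 -1.47896068 16.10246225] [-0.32422762  1.86287371 -0.01080297] [0.53629292 0.1425631  0.02890011]
```

```bash
python3 -m inch '[{"ax":0,"ay":0,"az":3,"dx":0,"dy":0,"dz":0,"fingers":10},{"ax":0,"ay":0,"az":6,"dx":0,"dy":0,"dz":0,"fingers":10},{"ax":0,"ay":0,"az":9,"dx":0,"dy":0,"dz":0,"fingers":10},{"ax":0,"ay":0,"az":12,"dx":0,"dy":0,"dz":0,"fingers":10},{"ax":0,"ay":0,"az":15,"dx":0,"dy":0,"dz":0,"fingers":10}]'; python3 -c "
from h import *
print(get_obs()['force'],get_obs()['moment'],tip())"
```

```text
clock: 15.52
tool_pos: [0.5359, 0.1423, 0.1195]
orientation: [179.9, -0.1, 29.0]
force: [-5.9, -1.2, 17.6]
opening: 0.0239
[-5.86635652 -1.21481854 17.62621487] [-0.54675397  2.08420279  0.03496838] [0.53609308 0.14232794 0.02886975]
```

```bash
python3 -m inch '[{"ax":0,"ay":0,"az":3,"dx":0,"dy":0,"dz":0,"fingers":10},{"ax":0,"ay":0,"az":6,"dx":0,"dy":0,"dz":0,"fingers":10},{"ax":0,"ay":0,"az":9.5,"dx":0,"dy":0,"dz":0,"fingers":10},{"ax":0,"ay":0,"az":13,"dx":0,"dy":0,"dz":0,"fingers":10},{"ax":0,"ay":0,"az":16.5,"dx":0,"dy":0,"dz":0,"fingers":10},{"ax":0,"ay":0,"az":20,"dx":0,"dy":0,"dz":0,"fingers":10}]'; python3 - <<'E'
from h import *
print(get_obs()['force'],get_obs()['moment'],tip())
s=snapshot("wrist"); crop(s,(326,225),120,90,6.5,"w10.png")
E
```

```text
clock: 16.27
tool_pos: [0.5358, 0.1423, 0.1195]
orientation: [180.0, -0.1, 8.9]
force: [-4.8, -0.1, 17.4]
opening: 0.0238
[-4.84077822 -0.13034978 17.4411239 ] [-0.42267868  2.22427177  0.04154845] [0.53601134 0.1423173  0.02885331]
crop origin 266 180 k 6.5
```

View pics/w10.png

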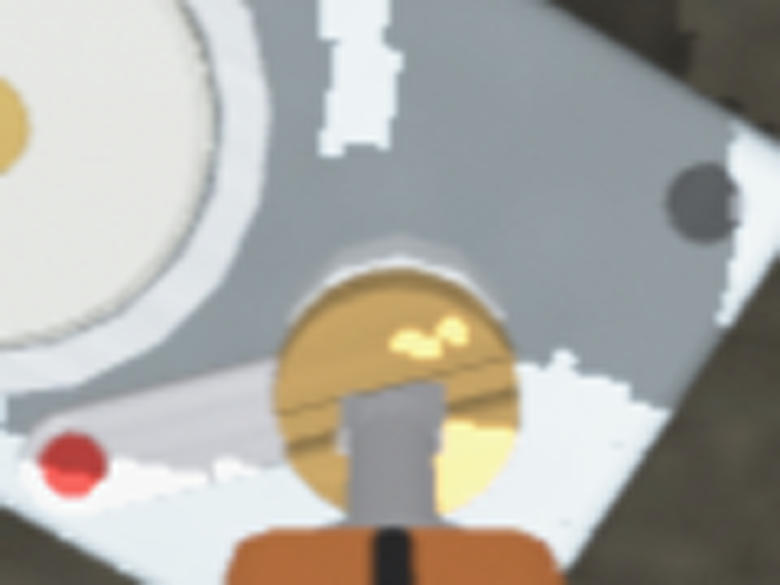

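The crop shows the blade deep in the slot. The tab (dot at crop 72,464) is following and lags by about 10–12°, which is the play. I'll continue.

```bash
python3 -m inch '[{"ax":0,"ay":0,"az":3.5,"dx":0,"dy":0,"dz":0,"fingers":10},{"ax":0,"ay":0,"az":7,"dx":0,"dy":0,"dz":0,"fingers":10},{"ax":0,"ay":0,"az":10.5,"dx":0,"dy":0,"dz":0,"fingers":10},{"ax":0,"ay":0,"az":14,"dx":0,"dy":0,"dz":0,"fingers":10},{"ax":0,"ay":0,"az":17.5,"dx":0,"dy":0,"dz":0,"fingers":10},{"ax":0,"ay":0,"az":21,"dx":0,"dy":0,"dz":0,"fingers":10},{"ax":0,"ay":0,"az":24,"dx":0,"dy":0,"dz":0,"fingers":10}]'; python3 - <<'E'
from h import *
print(get_obs()['force'],get_obs()['moment'],tip())
E
python3 -m inch '[{"ax":0,"ay":0,"az":3,"dx":0,"dy":0,"dz":0,"fingers":10},{"ax":0,"ay":0,"az":6,"dx":0,"dy":0,"dz":0,"fingers":10},{"ax":0,"ay":0,"az":9,"dx":0,"dy":0,"dz":0,"fingers":10},{"ax":0,"ay":0,"az":11,"dx":0,"dy":0,"dz":0,"fingers":10}]'; python3 - <<'E'
from h import *
print(get_obs()['force'],get_obs()['moment'],tip())
s=snapshot("wrist"); crop(s,(326,225),120,90,6.5,"w11.png")
E
```

```text
clock: 17.2
tool_pos: [0.5359, 0.1423, 0.1195]
orientation: [-179.9, -0.1, -15.0]
force: [-4.3, -0.7, 17.5]
opening: 0.0239
[-4.30715166 -0.74722552 17.45689092] [-0.44327342  2.05766816  0.0719767 ] [0.53613041 0.1423317  0.02886171]
clock: 17.7
tool_pos: [0.5359, 0.1424, 0.1195]
orientation: [-179.9, -0.1, -26.0]
force: [-4.2, 0.0, 16.5]
opening: 0.0237
[-4.16946603e+00  3.53182370e-03  1.65130080e+01] [-0.2353631   2.05142239 -0.0058369 ] [0.53614174 0.14243027 0.02885727]
crop origin 266 180 k 6.5
```

View pics/w11.png

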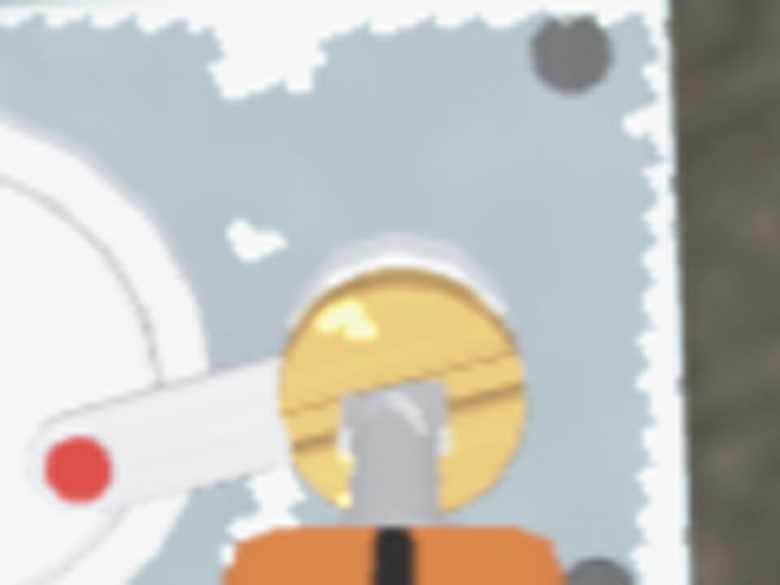

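The tab (dot at crop 78,469) is over the ring's edge, about 8° short of home. I'll go on in small steps, watching the moment.

```bash
python3 -m inch '[{"ax":0,"ay":0,"az":2,"dx":0,"dy":0,"dz":0,"fingers":10},{"ax":0,"ay":0,"az":4,"dx":0,"dy":0,"dz":0,"fingers":10},{"ax":0,"ay":0,"az":6,"dx":0,"dy":0,"dz":0,"fingers":10}]'; python3 -c "
from h import *
print(get_obs()['force'],get_obs()['moment'])"
python3 -m inch '[{"ax":0,"ay":0,"az":1,"dx":0,"dy":0,"dz":0,"fingers":10},{"ax":0,"ay":0,"az":1.5,"dx":0,"dy":0,"dz":0,"fingers":10}]'; python3 - <<'E'
from h import *
print(get_obs()['force'],get_obs()['moment'],tip())
s=snapshot("wrist"); crop(s,(326,225),120,90,6.5,"w12.png")
E
```

```text
clock: 18.12
tool_pos: [0.536, 0.1424, 0.1195]
orientation: [-179.9, -0.1, -32.0]
force: [-4.1, -0.4, 16.3]
opening: 0.0237
[-4.14015537 -0.39284548 16.31004559] [-0.31895369  2.03050879  0.07080534]
clock: 18.38
tool_pos: [0.536, 0.1424, 0.1195]
orientation: [-179.9, -0.1, -33.5]
force: [-4.2, -0.8, 17.5]
opening: 0.0238
[-4.1528638  -0.82814784 17.45434436] [-0.35858462  2.03930315 -0.01411797] [0.53623069 0.14243218 0.02888844]
crop origin 266 180 k 6.5
```

View pics/w12.png

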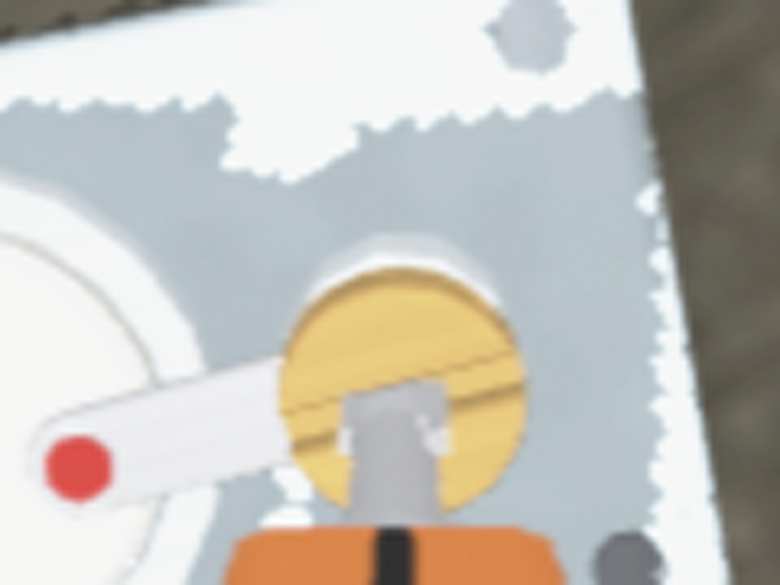

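```bash
cat > tab.py <<'E'
from h import *
import sys
def ang(s,d,o=(266,180),k=6.5):
    t=tip(); D=onz(s,(o[0]+d[0]/k,o[1]+d[1]/k),.0265); v=D-t
    return np.degrees(np.arctan2(v[1],v[0])),np.hypot(v[0],v[1])
s=snapshot("wrist"); print(ang(s,(float(sys.argv[1]),float(sys.argv[2]))))
E
python3 tab.py 78 469; python3 -c "
from h import *
print(get_obs()['moment'])"
```

```text
(np.float64(75.0405513463146), np.float64(0.03279399739375942))
[-0.25487875  1.98812972  0.05092778]
```

```bash
python3 -m inch '[{"ax":0,"ay":0,"az":1.5,"dx":0,"dy":0,"dz":0,"fingers":10},{"ax":0,"ay":0,"az":3,"dx":0,"dy":0,"dz":0,"fingers":10},{"ax":0,"ay":0,"az":3,"dx":0,"dy":0,"dz":0,"fingers":10}]'; python3 -c "
from h import *
print(get_obs()['force'],get_obs()['moment'])"
python3 -m inch '[{"ax":0,"ay":0,"az":1,"dx":0,"dy":0,"dz":0,"fingers":10},{"ax":0,"ay":0,"az":1.5,"dx":0,"dy":0,"dz":0,"fingers":10},{"ax":0,"ay":0,"az":1.5,"dx":0,"dy":0,"dz":0,"fingers":10}]'; python3 - <<'E'
from h import *
print(get_obs()['force'],get_obs()['moment'],tip())
s=snapshot("wrist"); crop(s,(326,225),120,90,6.5,"w13.png")
E
```

```text
clock: 18.85
tool_pos: [0.536, 0.1424, 0.1195]
orientation: [-179.9, -0.1, -36.5]
force: [-4.1, -0.1, 17.1]
opening: 0.0242
[-4.08140105 -0.10093613 17.05487552] [-0.37453809  1.95491266  0.07381434]
clock: 19.23
tool_pos: [0.536, 0.1424, 0.1195]
orientation: [-179.9, -0.1, -37.9]
force: [-4.5, -0.5, 16.8]
opening: 0.0239
[-4.50107173 -0.53567628 16.78316097] [-0.29311428  1.94642112  0.06174559] [0.53625594 0.14241532 0.0288956 ]
crop origin 266 180 k 6.5
```

View pics/w13.png

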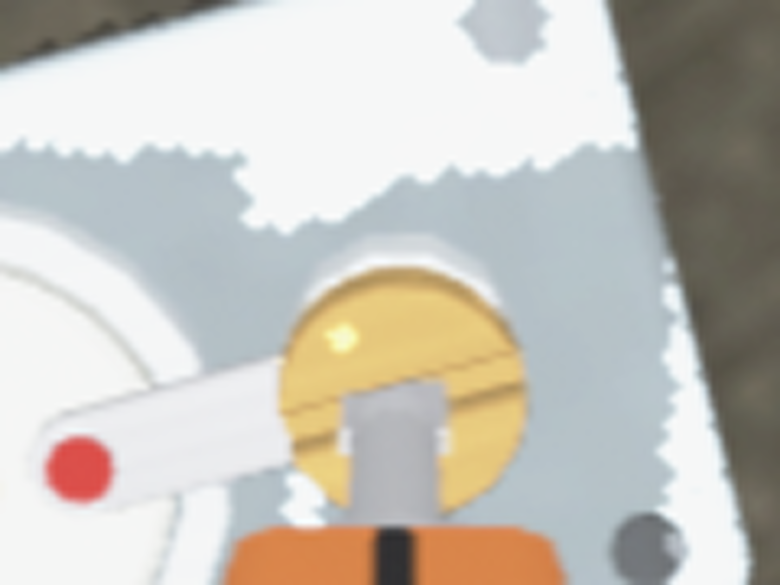

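```bash
for i in 1 2 3; do python3 -m inch '[{"ax":0,"ay":0,"az":1,"dx":0,"dy":0,"dz":0,"fingers":10},{"ax":0,"ay":0,"az":1,"dx":0,"dy":0,"dz":0,"fingers":10}]' | grep -E "orient|force"; python3 -c "
from h import *
m=[]
for i in range(3): snapshot('wrist'); m.append(get_obs()['moment'][2])
print(np.round(m,3))"; done
```

```text
orientation: [-179.9, -0.1, -39.0]
force: [-5.6, -0.3, 16.8]
[0.01  0.082 0.073]
orientation: [-179.9, -0.1, -40.0]
force: [-4.5, -0.3, 17.0]
[0.103 0.105 0.037]
orientation: [-179.9, -0.1, -40.9]
force: [-4.2, 0.2, 16.5]
[0.034 0.047 0.053]
```

```bash
for i in 1 2; do python3 -m inch '[{"ax":0,"ay":0,"az":1,"dx":0,"dy":0,"dz":0,"fingers":10},{"ax":0,"ay":0,"az":1,"dx":0,"dy":0,"dz":0,"fingers":10}]' | grep -E "orient|force"; python3 -c "
from h import *
m=[]
for i in range(3): s=snapshot('wrist'); m.append(get_obs()['moment'][2])
print(np.round(m,3));crop(s,(326,225),120,90,6.5,'w14.png')"; done
```

```text
orientation: [-179.9, -0.1, -42.0]
force: [-4.3, -0.4, 16.3]
[0.135 0.067 0.079]
crop origin 266 180 k 6.5
orientation: [-179.9, -0.1, -43.0]
force: [-5.5, -0.7, 16.4]
[0.062 0.099 0.034]
crop origin 266 180 k 6.5
```

View pics/w14.png

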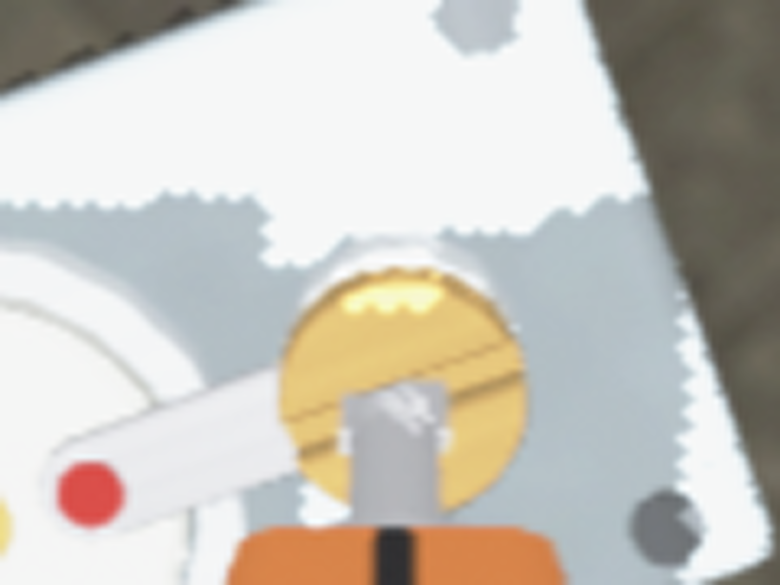

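```bash
python3 tab.py 90 495; python3 - <<'E'
from h import *
s=snapshot("wrist"); cv2.imwrite("pics/w15.png",s["image"][:,:,::-1])
f=lambda x,y,z: onz(s,(266+x/6.5,180+y/6.5),z)
def an(a,b): v=b-a; return np.degrees(np.arctan2(v[1],v[0]))
print("mount edge y",an(f(245,0,.012),f(0,95,.012)),"edge x",an(f(740,455,.012),f(590,20,.012)))
print("slot",an(f(515,340,.034),f(285,420,.034)),an(f(523,372,.034),f(300,452,.034)), "tool yaw+90",get_obs()["orientation"][2]+90)
E
```

```text
(np.float64(70.94719715801617), np.float64(0.03258080628758297))
mount edge y 68.31656325004556 edge x -22.864301417166264
slot 67.1975187648534 67.85199204716093 tool yaw+90 47.06231625048696
```

View pics/w15.png

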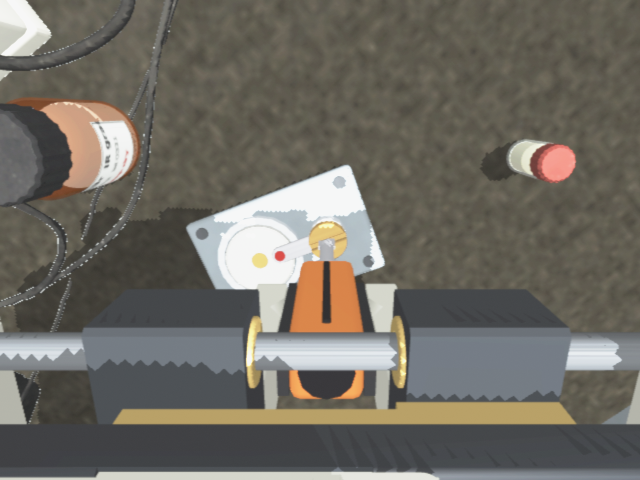

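The tab has stopped following. From tool yaw −37.9 to −43 it stayed at about 71°, and the slot is parallel to the mount's y edge at about 68°. In w15 the screw (326,240), dot (280,256) and crystal (260,261) are in line, so it is at its stop. I'll ease off the twist and then lift.

```bash
python3 -m inch '[{"ax":0,"ay":0,"az":-3,"dx":0,"dy":0,"dz":0,"fingers":10},{"ax":0,"ay":0,"az":-6,"dx":0,"dy":0,"dz":0,"fingers":10},{"ax":0,"ay":0,"az":-9,"dx":0,"dy":0,"dz":0,"fingers":10},{"ax":0,"ay":0,"az":-12,"dx":0,"dy":0,"dz":0,"fingers":10},{"ax":0,"ay":0,"az":-12,"dx":0,"dy":0,"dz":0,"fingers":10}]'; python3 - <<'E'
from h import *
print(get_obs()['force'],get_obs()['moment'],tip())
s=snapshot("wrist"); crop(s,(326,225),120,90,6.5,"w16.png")
E
```

```text
clock: 22.0
tool_pos: [0.5362, 0.1425, 0.1195]
orientation: [-179.9, -0.1, -30.9]
force: [-3.9, -1.0, 16.1]
opening: 0.0236
[-3.90920241 -0.97940787 16.11797692] [-0.27620393  1.58434808 -0.00349366] [0.5364183  0.14252701 0.02888801]
crop origin 266 180 k 6.5
```

View pics/w16.png

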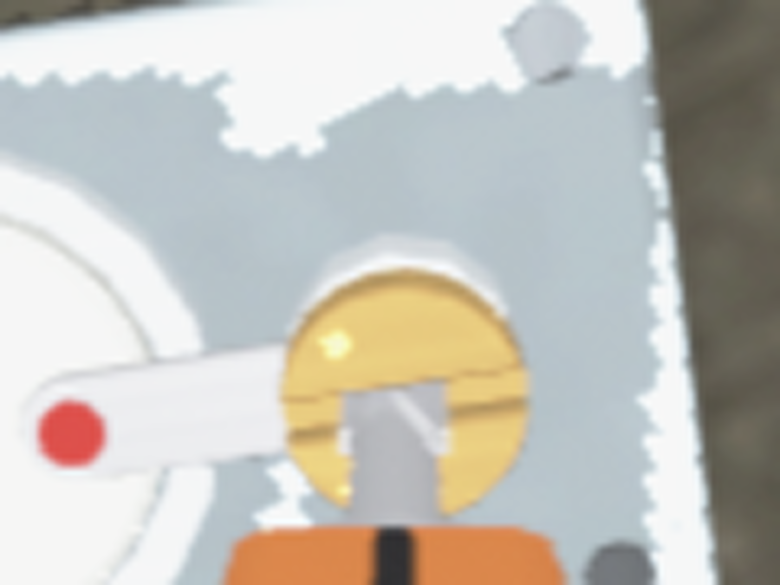

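```bash
python3 tab.py 71 435
python3 -m inch '[{"ax":0,"ay":0,"az":0,"dx":0,"dy":0,"dz":-1.5,"fingers":10},{"ax":0,"ay":0,"az":0,"dx":0,"dy":0,"dz":-3,"fingers":10},{"ax":0,"ay":0,"az":0,"dx":0,"dy":0,"dz":-5,"fingers":10},{"ax":0,"ay":0,"az":0,"dx":0,"dy":0,"dz":-8,"fingers":10},{"ax":0,"ay":0,"az":0,"dx":0,"dy":0,"dz":-12,"fingers":10},{"ax":0,"ay":0,"az":0,"dx":0,"dy":0,"dz":-25,"fingers":10},{"ax":0,"ay":0,"az":0,"dx":0,"dy":0,"dz":-40,"fingers":10},{"ax":0,"ay":0,"az":0,"dx":0,"dy":0,"dz":-40,"fingers":10}]'
python3 - <<'E'
from h import *
s=snapshot("wrist"); crop(s,(310,215),160,120,5,"w17.png")
p=tip();print("tip",p,proj(s,p))
for n in("blade_tip","slot","puck"): print(n,[ (d["score"],d["position"]) for d in landmark_of(n,"wrist")])
E
```

```text
(np.float64(71.27291610687365), np.float64(0.03247498104296572))
clock: 23.1
tool_pos: [0.5359, 0.1427, 0.1592]
orientation: [-179.8, -0.1, -31.0]
force: [-0.5, 0.0, -0.4]
opening: 0.0241
crop origin 230 155 k 5
tip [0.53550639 0.14259554 0.06763869] [327.49383466 238.06853339]
blade_tip [(0.61, [323.2, 235.8])]
slot [(0.85, [326.9, 221.4]), (0.44, [324.2, 240.8])]
puck [(0.97, [264.3, 225.6])]
```

View pics/w17.png

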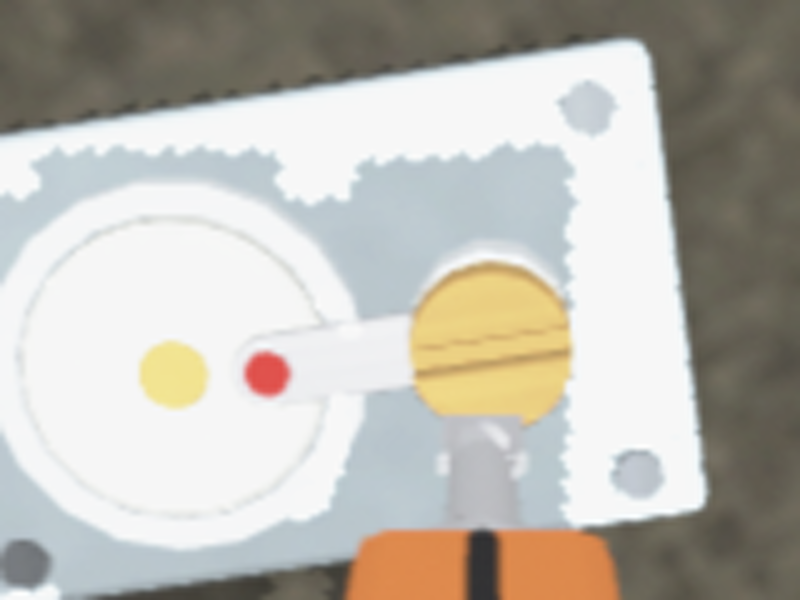

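```bash
python3 - <<'E'
from h import *
s=snapshot("wrist")
f=lambda x,y,z: onz(s,(230+x/5,155+y/5),z)
def an(a,b): v=b-a; return np.degrees(np.arctan2(v[1],v[0]))
print("mount y",an(f(600,44,.012),f(0,135,.012)),"x-edge+90",an(f(705,490,.012),f(655,70,.012))+90,"bottom",an(f(570,527,.012),f(100,595,.012)))
print("slot",an(f(568,326,.0355),f(418,350,.0355)),an(f(570,350,.0355),f(415,373,.0355)))
h=f(491,348,.0355);d=f(267,374,.028);p=f(173,374,.021)
print("tab",an(h,d),"puck",an(h,p),np.hypot(*(p-h)[:2]))
# tab edges
print("tab edges",an(f(410,316,.028),f(290,329,.028)),an(f(412,386,.028),f(290,403,.028)))
E
```

```text
mount y 67.65959386191966 x-edge+90 67.24941669397622 bottom 67.8494317922166
slot 68.48403114639957 67.84153678729369
tab 69.51226444635668 puck 68.70199079450423 0.04764264057443062
tab edges 65.44824066070976 67.3307418635203
```

Home is confirmed: the slot is at about 68.2° and the mount's y edge at 67.6°. The dot at crop (267,374) lies over the puck, with the crystal at (173,374). The puck is 47.6 mm from the screw. I'll take the driver back.

```bash
python3 -m inch '[{"ax":0,"ay":0,"az":0,"dx":0,"dy":0,"dz":-30,"fingers":10},{"ax":0,"ay":0,"az":3,"dx":20,"dy":37,"dz":-50,"fingers":10},{"ax":0,"ay":0,"az":6,"dx":45,"dy":83,"dz":-50,"fingers":10},{"ax":0,"ay":0,"az":9,"dx":70,"dy":129,"dz":-50,"fingers":10},{"ax":0,"ay":0,"az":12,"dx":95,"dy":175,"dz":-50,"fingers":10},{"ax":0,"ay":0,"az":15,"dx":120,"dy":221,"dz":-50,"fingers":10},{"ax":0,"ay":0,"az":17,"dx":135,"dy":249,"dz":-50,"fingers":10},{"ax":0,"ay":0,"az":17,"dx":141.6,"dy":260.7,"dz":-50,"fingers":10}]'
python3 -m inch '[{"ax":0,"ay":0,"az":0,"dx":0,"dy":0,"dz":0,"fingers":10},{"ax":0,"ay":0,"az":0,"dx":0,"dy":0,"dz":20,"fingers":10},{"ax":0,"ay":0,"az":0,"dx":0,"dy":0,"dz":25,"fingers":10},{"ax":0,"ay":0,"az":0,"dx":0,"dy":0,"dz":25,"fingers":10}]'
python3 - <<'E'
from h import *
s=snapshot("wrist"); crop(s,(326,230),120,90,6.5,"w18.png")
t,r=tool();p=tip();print("tip",p,proj(s,p),"hole pred",proj(s,[.523,-.1537,.072]))
for n in("blade_tip","stand"): print(n,[ (d["score"],d["position"]) for d in landmark_of(n,"wrist")])
E
```

```text
clock: 24.35
tool_pos: [0.5216, -0.1558, 0.2067]
orientation: [180.0, 0.0, -48.1]
force: [-0.5, -1.1, -1.1]
opening: 0.0241
clock: 24.85
tool_pos: [0.5221, -0.1535, 0.1822]
orientation: [180.0, 0.0, -47.9]
force: [-0.3, -1.1, -0.2]
opening: 0.0238
crop origin 266 185 k 6.5
tip [ 0.5224657  -0.15370463  0.09203384] [325.70086311 237.38295924] hole pred [325.14334625 228.12629236]
blade_tip [(0.9, [325.6, 236.8])]
stand [(0.78, [324.1, 203.4])]
```

View pics/w18.png

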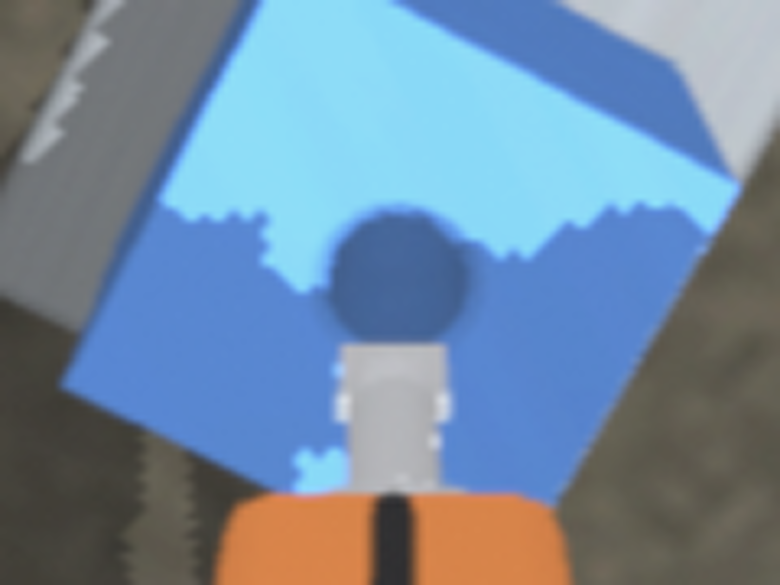

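```bash
python3 - <<'E'
from h import *
s=snapshot("wrist"); t,r=tool();p=tip()
h=onz(s,(327.5,227.6),.071); print(h,(r.inv().apply(h-p)*1000).round(2), (r.inv().apply(onz(s,(325.6,237.0),p[2])-p)*1000).round(2))
E
```

```text
[ 0.52237322 -0.15501905  0.071     ] [ 0.58  0.92 21.32] [ 0.44 -0.33  0.  ]
```

```bash
python3 -m inch '[{"ax":0,"ay":0,"az":0,"dx":0.3,"dy":1.1,"dz":8,"fingers":10},{"ax":0,"ay":0,"az":0,"dx":0.3,"dy":1.1,"dz":16,"fingers":10},{"ax":0,"ay":0,"az":0,"dx":0.3,"dy":1.1,"dz":24,"fingers":10},{"ax":0,"ay":0,"az":0,"dx":0.3,"dy":1.1,"dz":32,"fingers":10},{"ax":0,"ay":0,"az":0,"dx":0.3,"dy":1.1,"dz":32,"fingers":10}]'
python3 -m inch '[{"ax":0,"ay":0,"az":0,"dx":0,"dy":0,"dz":15,"fingers":10},{"ax":0,"ay":0,"az":0,"dx":0,"dy":0,"dz":30,"fingers":10},{"ax":0,"ay":0,"az":0,"dx":0,"dy":0,"dz":42,"fingers":10},{"ax":0,"ay":0,"az":0,"dx":0,"dy":0,"dz":46,"fingers":10},{"ax":0,"ay":0,"az":0,"dx":0,"dy":0,"dz":46,"fingers":10}]'
```

```text
clock: 25.68
tool_pos: [0.521, -0.1552, 0.1493]
orientation: [179.9, 0.1, -48.0]
force: [-0.7, -0.3, -0.9]
opening: 0.0236
clock: 26.3
tool_pos: [0.5214, -0.1552, 0.1039]
orientation: [180.0, 0.0, -48.0]
force: [0.1, -0.2, -0.6]
opening: 0.024
```

```bash
python3 -m inch '[{"ax":0,"ay":0,"az":0,"dx":0,"dy":0,"dz":1.5,"fingers":10},{"ax":0,"ay":0,"az":0,"dx":0,"dy":0,"dz":3,"fingers":10},{"ax":0,"ay":0,"az":0,"dx":0,"dy":0,"dz":4,"fingers":10},{"ax":0,"ay":0,"az":0,"dx":0,"dy":0,"dz":4,"fingers":10}]'
python3 - <<'E'
from h import *
s=snapshot("wrist"); cv2.imwrite("pics/w19.png",s["image"][:,:,::-1])
b=snapshot("side"); crop(b,(337,300),120,100,6,"s19.png")
E
```

```text
clock: 26.8
tool_pos: [0.5216, -0.1552, 0.1006]
orientation: [-180.0, -0.0, -48.0]
force: [0.2, 0.5, 3.1]
opening: 0.0238
crop origin 277 250 k 6
```

View pics/s19.png

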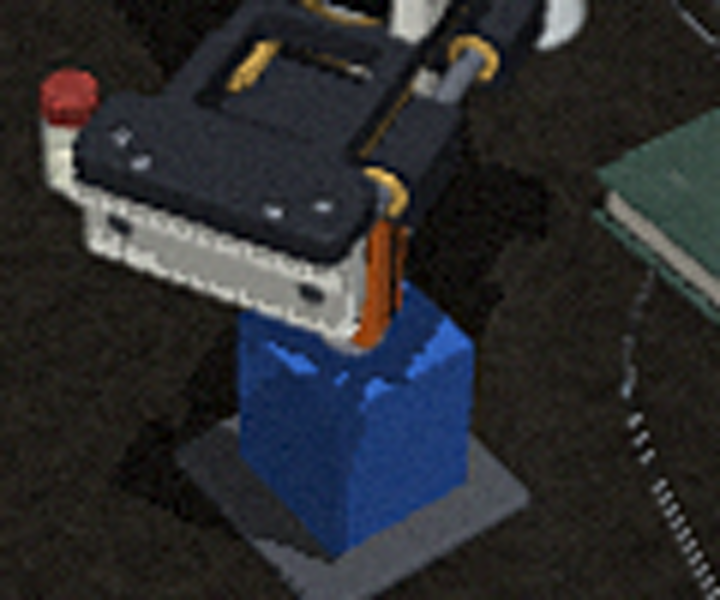

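The collar is seated: contact came at TCP z 0.1006, the same as at pickup. I'll release and retreat.

```bash
python3 -m inch '[{"ax":0,"ay":0,"az":0,"dx":0,"dy":0,"dz":-0.6,"fingers":10},{"ax":0,"ay":0,"az":0,"dx":0,"dy":0,"dz":-0.6,"fingers":30},{"ax":0,"ay":0,"az":0,"dx":0,"dy":0,"dz":-0.6,"fingers":50},{"ax":0,"ay":0,"az":0,"dx":0,"dy":0,"dz":-0.6,"fingers":65},{"ax":0,"ay":0,"az":0,"dx":0,"dy":0,"dz":-0.6,"fingers":65},{"ax":0,"ay":0,"az":0,"dx":0,"dy":0,"dz":-30,"fingers":65}]'
python3 -m inch '[{"ax":0,"ay":0,"az":0,"dx":0,"dy":0,"dz":-40,"fingers":65},{"ax":0,"ay":0,"az":0,"dx":0,"dy":0,"dz":-90,"fingers":65},{"ax":0,"ay":0,"az":0,"dx":0,"dy":0,"dz":-130,"fingers":65},{"ax":0,"ay":0,"az":0,"dx":0,"dy":0,"dz":-150,"fingers":65},{"ax":0,"ay":0,"az":0,"dx":0,"dy":0,"dz":-150,"fingers":65},{"ax":0,"ay":0,"az":0,"dx":0,"dy":0,"dz":-150,"fingers":65}]'
python3 - <<'E'
from h import *
s=snapshot("wrist"); crop(s,(326,220),240,180,3.3,"w20.png")
b=snapshot("side"); crop(b,(310,270),200,150,4,"s20.png")
a=snapshot("scene"); crop(a,(310,270),260,160,3,"a20.png")
for n in("driver","stand","slot"): print(n,[ (d["score"],d["position"]) for d in landmark_of(n,"side")],[ (d["score"],d["position"]) for d in landmark_of(n,"scene")])
E
```

```text
clock: 27.65
tool_pos: [0.5199, -0.1551, 0.1286]
orientation: [179.8, 0.2, -48.0]
force: [0.3, -1.4, 1.0]
opening: 0.0622
clock: 28.4
tool_pos: [0.5209, -0.155, 0.2792]
orientation: [180.0, 0.1, -48.0]
force: [-0.6, 0.6, -0.7]
opening: 0.0648
crop origin 206 130 k 3.3
crop origin 210 195 k 4
crop origin 180 190 k 3
driver [(0.91, [334.4, 303.7])] [(0.61, [398.2, 237.8]), (0.36, [239.4, 299.0])]
stand [(0.66, [337.0, 330.8]), (0.45, [295.5, 227.1])] [(0.56, [399.6, 267.7]), (0.48, [401.6, 235.8])]
slot [(0.42, [292.1, 231.8])] [(0.53, [266.4, 287.9])]
```

View pics/w20.png

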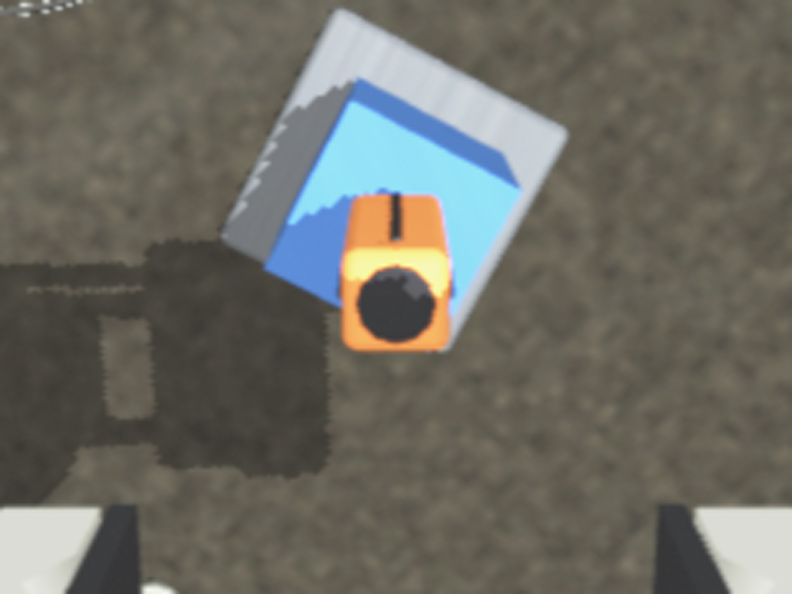

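View pics/s20.png

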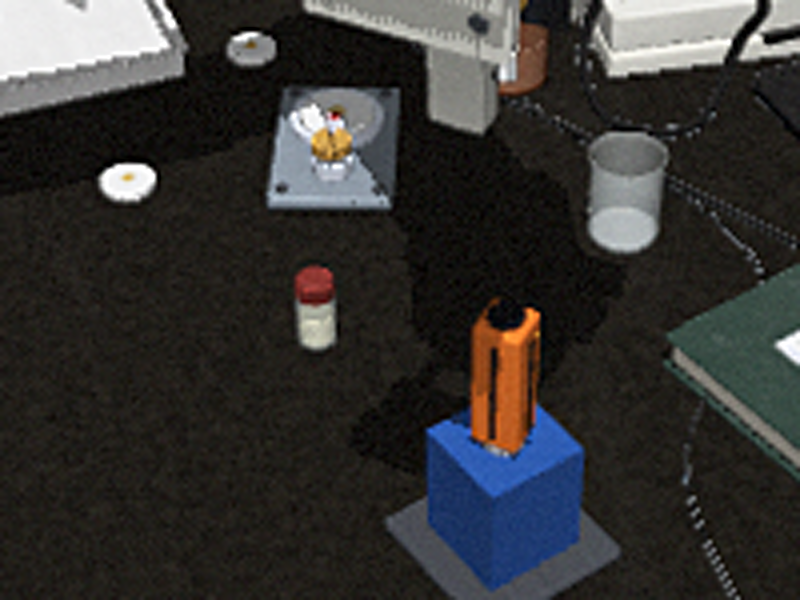

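View pics/a20.png

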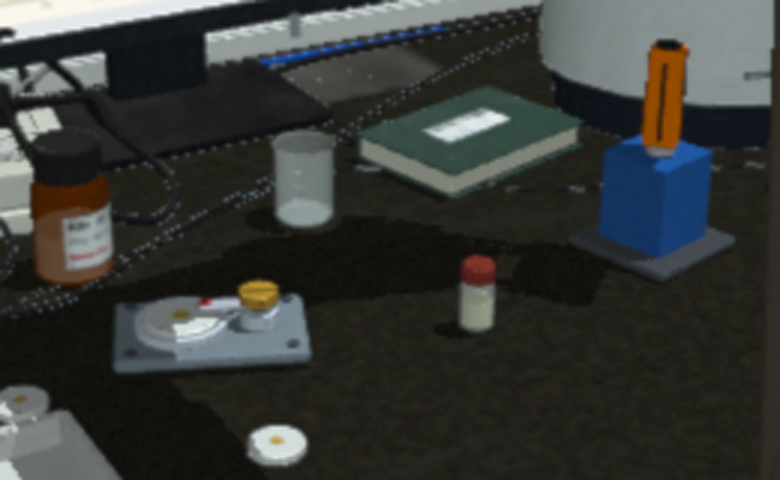

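```bash
python3 - <<'E'
from h import *
s=snapshot("wrist"); f=lambda x,y,z: onz(s,(206+x/3.3,130+y/3.3),z)
print("cap",f(396,304,.151)); a,c=f(351,100,.072),f(520,187,.072)
F=[f(340,9,.008),f(568,132,.008),f(221,238,.008)]; print("foot centre",(F[1]+F[2])/2)
print(get_obs()["force"],get_obs()["qvel"].round(2))
close_job()
E
```

```text
cap [ 0.5213535  -0.15504997  0.151     ]
foot centre [ 0.52267662 -0.15469724  0.008     ]
[-0.41070518  1.02063635  0.4904179 ] [-0.09 -0.07  0.19  0.05  0.07 -0.01]
the job is handed in; nothing more can be done
```

I drew the driver from its stand, seated the blade in the slot, and pushed the screw in. I then turned it clockwise to its stop, put the driver back, and handed the job in at about 29 s of the 72 s allowed.

**Push:** the downward force read about 16–18 N whenever I checked it during the turn. The blade tip stayed at about z 0.0289, which is the screw bottomed.

**Stop:** the tab stopped following while the tool turned about 5° further. The noisy moment reading showed no clear rise there, so I took the stop from the pictures. I eased off only after those 5°, rather than at the first touch.

**Last checks:**
- **Screw:** the slot read about 68° against the mount's y edge at about 67.6°. The red dot lies over the puck, and the puck is 47.6 mm from the screw. The tab itself read 65–71° depending on how I measured it. I did not measure the screw springing back up, only saw the blade lift clear.
- **Driver:** it stands upright and released, about 1.4 mm from the stand's centre. The collar made contact at the same height as at pickup.
- **Bystanders:** the bottle, beaker and vial look unmoved in the last pictures; I did not measure them again.

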